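Free the grooved block from a tight row and seat it in the drilling cradle

ROBOT

A 7-joint arm with a two-finger parallel gripper is mounted at the origin on the work surface. World frame = base frame: x ahead of the robot, y to its left, z up, the work surface at z = 0. Lengths are in m, angles in rad, forces in N, time in s.
With the tool pointing down it reaches from about 0.425 to 0.825 m from the base axis. Payload 3.6 kg.
Tool frame: the origin (TCP) lies at the very end of the fingers, on their centre line; the grasp point (between the pads) lies 19 mm behind it (tcp_to_grasp is the distance from the TCP to the grasp point, in m); x points along the fingers, z is the direction in which the jaws open and shut, and the axes are right-handed (so a half turn about x gives the same grasp; the last joint's range is limited). The gripper opens to 93 mm and grips with 3 to 60 N. Pads are 15 mm wide; open, the fingers measure 128 mm over their backs; the gripper's body (75 mm by 188 mm) begins 65 mm behind the grasp point.
Start: joints at [-1.278, 0.615, -0.013, 1.423, 0.008, 1.103, -0.04], TCP at [0.204, 0.617, 0.219] pointing down, gripper open.
Joint ranges: [-3.12, 3.12], [-0.3, 2.06], [-1.34, 1.32], [0.26, 2.42], [-1.36, 4.5], [0.01, 1.98], [-2.84, 2.84]. Speed limits (rad/s): [2.79, 2.79, 3.14, 3.14, 3.14, 3.14, 3.14].

INTERFACE

Orientations are given as a unit quaternion [x, y, z, w].
In Python, from bench import state, read_camera, camera_model, finish_job, tcp_to_grasp gives the robot as it stands.
- The arm moves only by the tool drive_tool, never from a script. Its arguments are lists of equal length, an entry for each row: "turn": the turn, a rotation vector about the world's x, y, z in degrees, a list of three; "translation": the shift along the world's x, y, z in m, a list of three; "grip": the closure in counts, from 0 (fully open) to 255 (shut). In form: {"turn": [[wx, wy, wz], ...], "translation": [[dx, dy, dz], ...], "grip": [grip, ...]}. A call has 1 to 20 rows; each row shifts and turns the pose as measured when the row begins; what a row does not reach is not made up. A row lasts 1/8 s, in which the tool goes at most 62.5 mm and 10.7 degrees, less where a joint would pass 70% of its speed; a pose out of reach is approached as far as the arm can. A call with a gripper value outside its range is refused whole. The fingers move at their own pace and stop on an object; the grip force is fixed at half the most. Time passes only in rows, so rows that do not move let the fingers close. It gives the time, the measured TCP pose, the force and the opening at its end, in the units of the state.
- state(): the state, without advancing time (a new reading comes with each control period).
- read_camera(name): name is "side" or "top"; returns the picture (480x640x3 uint8, red, green, blue); there is no depth.
- camera_model(name): a dict with "fx", "fy", "cx", "cy" (pixels), "R" (3x3) and "t" (3): a world point X has camera coordinates R X + t. Camera axes: x right, y down, z forward; pixel columns grow to the right and rows downward; lengths in m; the calibration is good to about 2 mm. A picture is of the moment at which its call begins. camera_model takes no time and is no camera call.
- finish_job(): hands the job in, once; it reports no verdict.
The state is a dict: "t": time; "q": joint angles; "joint_velocities": joint speeds; "effort": joint torques, N m; "ee_pos": TCP position; "tool_rot": TCP orientation; "force": force on the tool from outside, world axes, zero at the start; "moment": the same for the moment, N m; "grip_width": opening from 0.0 (shut) to 1.0 (fully open).
Only numpy, scipy, OpenCV 4.12 (cv2) and the standard library are available. Lean on these libraries where they do the work, as an engineer would, in place of code of your own. Each camera call takes 0.05 s, during which the arm holds its last target.

TASK

Push the block with the groove across its top, without lifting it, endwise out of the tight row until it is well clear (a good 20 mm gap), leaving the other three where they are. Then lay it lengthwise in the channel of the drilling cradle, slide it against the stop's rubber pad, press it there firmly but gently (5 to 15 N) for half a second and let go. Leave the glue bottle, the brush and the tin alone.

Things in the scene. Friction and masses are not known exactly. Their poses are not given: they have to be found in the camera images.
- board: plywood board fixed to the bench, flat, 200 mm (its x) x 280 (its y), top 10 mm above the bench. Origin on the bench; it spans y -150 to +130 mm. The four blocks stand on it touching, centres at x = -60, -20, 20, 60 mm in changing order, all at y = +80 mm, lengths along its y; the row's end faces are at y = +40 and +120. The board is bare towards -y: push the block out that way.
- grooved_center (a point): centre (half-way up and along) of the grooved block: block of pale beech, 40 mm wide (its x) x 80 mm long (its y) x 45 mm high, 90 to 155 g. It alone has a groove 24 mm wide and 14 mm deep across the middle of its top, running along its x. Axes as the board's at the start.
- plain1_center (a point): centre (half-way up) of a plain block of pale beech, 40 mm wide (its x) x 80 mm long (its y) x 45 mm high, 90 to 155 g, no groove; stays in the row
- plain2_center (a point): centre (half-way up) of a plain block of pale beech, 40 mm wide (its x) x 80 mm long (its y) x 45 mm high, 90 to 155 g, no groove; stays in the row
- plain3_center (a point): centre (half-way up) of a plain block of pale beech, 40 mm wide (its x) x 80 mm long (its y) x 45 mm high, 90 to 155 g, no groove; stays in the row
- cradle: drilling cradle fixed to the bench: channel 50 mm wide along its y, floor 12 mm above the bench, between wooden rails 18 mm wide, tops 22 mm above the bench, from y = -80 to +120 mm. Origin on the bench under the channel's centre line. Open at its +y end, stop at its -y end. A block laid with its centre at y = +60 mm lies clear of the stop.
- stop: aluminium stop block 90 mm wide, top 46 mm above the bench, at the cradle's -y end. Origin: foot of its face (cradle y = -100 mm), axes as the cradle's. Its rubber pad, 36 mm wide, on a rod, stands out towards +y; the pad's face is set 15 to 40 mm from the stop block's face, differing each time and not told: find it by feel. The pad gives 1 mm per 4 N, at most 7 mm.
- glue: white glue bottle standing beyond the work, 52 mm wide, 130 mm high; origin at the centre of its underside; not to be moved
- brush: brush lying on the bench beyond the cradle, about 200 mm long; not to be moved
- tin: open steel tin, 72 mm wide, 70 mm high; origin at the centre of its underside; not to be moved
Mind the look-alikes: they are no part of the job. What is shaped like the part that bears grooved_center but blue, purple or yellow is not meant.

How it is judged:
By the outcome, as a careful person would: the job done as asked, in the order asked, and still so for the second after the job is handed in, with the robot touching nothing.
It also fails if it takes over 64 s, if anything falls off the work surface, if the arm or the gripper's body presses on something with over 40 N, if the wrist force passes 120 N, or if a joint passes its speed limit or range.

## Working session

There is one attempt and no reset: what is moved stays moved. The work goes in short steps, Python scripts to look and compute and a tool call to move; the robot and the scene stay as the last step left them, time stands still between calls to the robot, and variables do not carry over. Pictures are saved under pics/ and viewed, and the job is handed in when it is done.

Besides the shell and the picture viewer there is one more tool, called after ">>>" as name(argument=value, ...) on one line, values as JSON. drive_tool: Moves the arm, as the interface text tells. Its arguments: {"type":"object","properties":{"turn":{"type":"array"},"translation":{"type":"array"},"grip":{"type":"array"}},"required":["turn","translation","grip"]}

```bash
mkdir -p pics
python3 - <<'E'
from bench import *
import cv2
for n in("side","top"):
    cv2.imwrite(f"pics/{n}0.png",read_camera(n)[:,:,::-1]); print(n,camera_model(n))
print(state(),tcp_to_grasp)
E
```

```text
side {'fx': 442.43183003185976, 'fy': 442.43183003185976, 'cx': 317.2467579128863, 'cy': 236.89199422086656, 'R': array([[ 0.86347456, -0.50437992, -0.00354631],
       [-0.40172398, -0.68344689, -0.60952292],
       [ 0.30500741,  0.52773217, -0.79276051]]), 't': array([-0.46152535,  0.28333376,  0.82279103])}
top {'fx': 522.5637519236828, 'fy': 522.5637519236828, 'cx': 316.88681386806945, 'cy': 235.04392751620713, 'R': array([[ 0.0262229 , -0.99961094,  0.00950445],
       [-0.99318249, -0.02713219, -0.11336839],
       [ 0.11358216, -0.00646681, -0.99350756]]), 't': array([0.02495075, 0.55167741, 1.21040065])}
{'t': 0.1, 'q': array([-1.27751475,  0.61580227, -0.01260498,  1.42471669,  0.00810305,
        1.10339468, -0.04036917]), 'joint_velocities': array([ 5.49670742e-04, -1.97608819e-03, -6.42470534e-04, -4.51431904e-03,
        4.81479219e-06, -2.24510415e-04, -6.90042608e-04]), 'effort': array([ 1.41389064e-03, -4.60042155e+01,  2.10090531e-01, -1.66245013e+01,
       -6.11357368e-02,  1.68905058e-02,  9.41994472e-05]), 'ee_pos': array([0.20410846, 0.61638272, 0.21761745]), 'tool_rot': array([-0.41452265,  0.57385207,  0.41356161,  0.57256578]), 'force': array([-0.58530929, -0.21232849,  0.61587385]), 'moment': array([-0.00654595,  0.05017391, -0.03308693]), 'grip_width': 1.0019932313086424} 0.0188
```

View pics/side0.png

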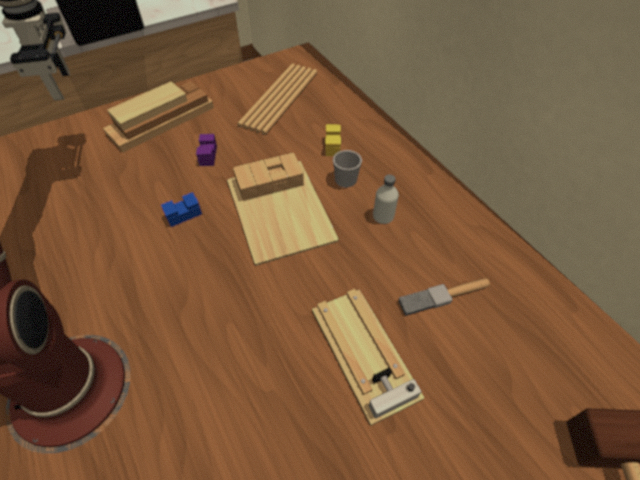

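View pics/top0.png

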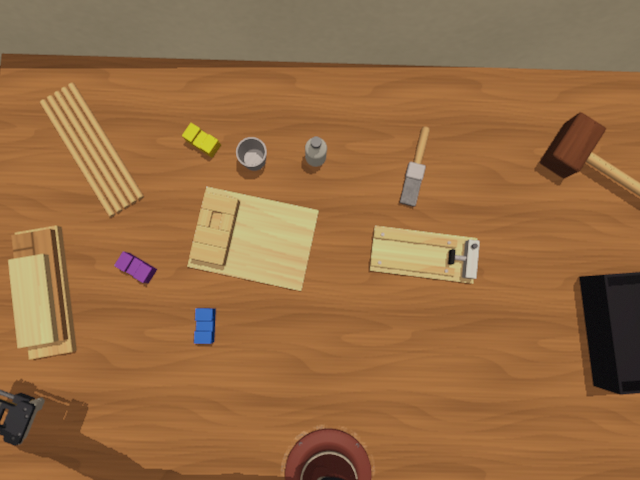

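Run:
```python
import cv2
i=cv2.imread("pics/top0.png")
cv2.imwrite("pics/c1.png",cv2.resize(i[180:295,180:325],None,fx=5,fy=5,interpolation=cv2.INTER_CUBIC))
cv2.imwrite("pics/c2.png",cv2.resize(i[220:290,362:487],None,fx=6,fy=6,interpolation=cv2.INTER_CUBIC))
i=cv2.imread("pics/side0.png")
cv2.imwrite("pics/c3.png",cv2.resize(i[145:265,220:345],None,fx=5,fy=5,interpolation=cv2.INTER_CUBIC))
```

```text
(no output)
```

View pics/c1.png

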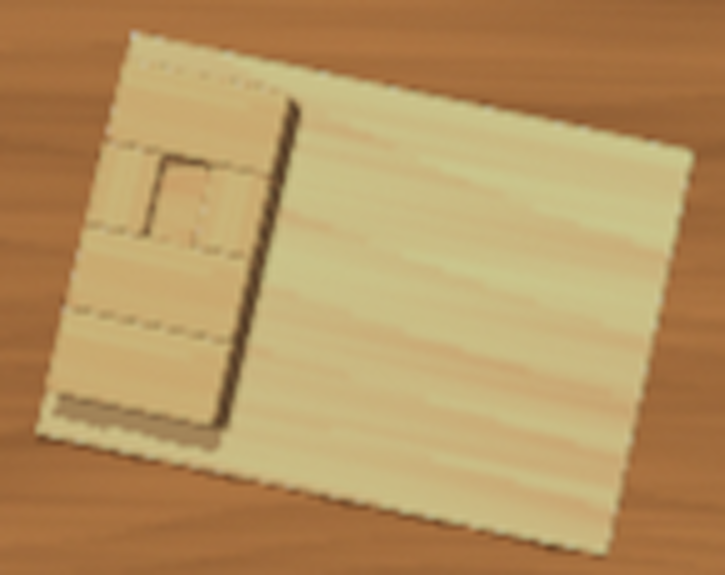

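View pics/c2.png

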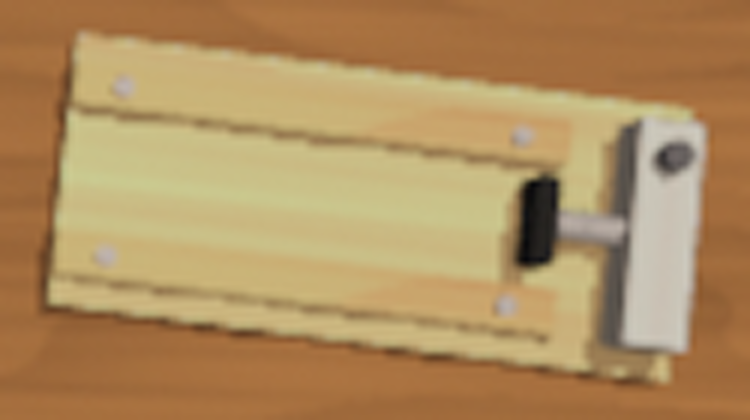

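View pics/c3.png

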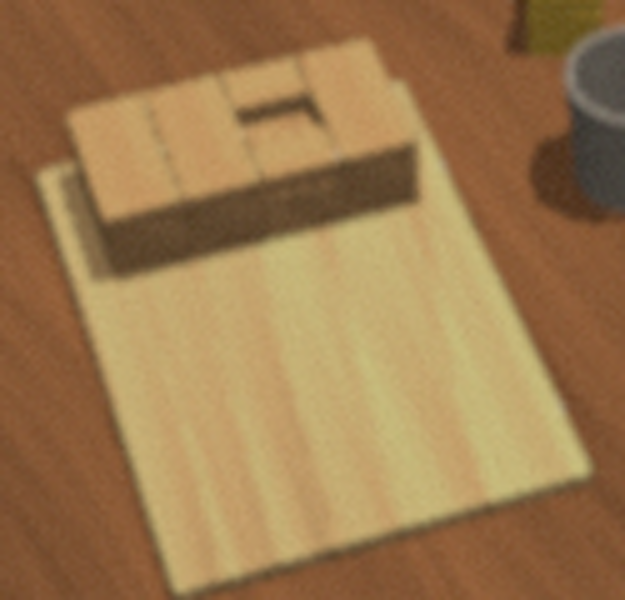

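The grooved block is the second from the far side (board x = +20). Its groove sits at about (217,221) in the top image, and the board's bare part points towards world -y. I'll fit the poses.

```bash
cat > h.py <<'E'
from bench import *
import numpy as np, cv2
from scipy.optimize import least_squares
def proj(n,P):
    m=camera_model(n);c=np.asarray(P)@m["R"].T+m["t"];return np.c_[m["fx"]*c[:,0]/c[:,2]+m["cx"],m["fy"]*c[:,1]/c[:,2]+m["cy"]]
def ray(n,px,z):
    m=camera_model(n);d=np.array([(px[0]-m["cx"])/m["fx"],(px[1]-m["cy"])/m["fy"],1])@m["R"];o=-m["R"].T@m["t"];return o+d*(z-o[2])/d[2]
def un(uv,ox,oy,s): return (np.array(uv)+.5)/s-.5+[ox,oy]
def w(p,L):
    c,s=np.cos(p[2]),np.sin(p[2]);L=np.asarray(L);return np.c_[p[0]+c*L[:,0]-s*L[:,1],p[1]+s*L[:,0]+c*L[:,1],L[:,2]]
def fit(obs,x0):
    f=lambda p:np.concatenate([(proj(n,w(p,L))-uv).ravel() for n,L,uv in obs])
    r=least_squares(f,x0,loss='soft_l1');return r.x,f(r.x).reshape(-1,2)
E
python3 - <<'E'
from h import *
C=[[.1,.13,.01],[.1,-.15,.01],[-.1,-.15,.01],[-.1,.13,.01],[.08,.04,.055],[-.08,.04,.055]]
top=un([(133,33),(693,152),(607,555),(38,435),(294,100),(220,428)],180,180,5)
side=un([(403,85),(590,475),(175,595),(40,172),(416,143),(108,222)],220,145,5)
b=[(("top",C,top),),(("side",C,side),),(("top",C,top),("side",C,side))]
for o in b:
    p,r=fit(o,[.5,.1,0]);print(p[:2],np.degrees(p[2]));print(r.round(1).tolist())
D=[un(u,362,220,6) for u in [(123,87),(522,135),(105,257),(506,306)]]
for d in D: print("screw",ray("top",d,.022))
for u,z in [((68,108),.022),((560,165),.022),((78,35),.022),((570,120),.022),((50,275),.022),((548,335),.022),((48,305),.0),((668,380),.0),((690,107),.012),((640,120),.046),((705,125),.046),((625,345),.046),((688,350),.046),((520,178),.03),((520,262),.03),((556,178),.03),((549,265),.03)]:
    print(u,ray("top",un(u,362,220,6),z).round(4))
E
```

```text
[0.5433502  0.20216959] -10.357665615065617
[[0.2, 0.2], [0.6, -0.1], [0.6, 0.3], [0.0, 0.2], [-0.4, -1.1], [-1.0, 0.1]]
[0.54220386 0.20233907] -10.809793268271951
[[0.4, -0.5], [0.8, 0.1], [-0.4, 0.3], [-0.7, 0.0], [0.8, -0.2], [-1.0, -0.1]]
[0.54281776 0.20226832] -10.575267093260246
[[0.3, 0.3], [0.6, 0.4], [0.3, 0.8], [-0.2, 0.1], [-0.3, -0.9], [-1.2, 0.2], [0.4, -0.7], [1.3, -0.2], [0.2, 0.2], [-0.6, 0.1], [1.0, -0.3], [-0.8, -0.1]]
screw [ 0.55845523 -0.116535    0.022     ]
screw [ 0.54351731 -0.27624014  0.022     ]
screw [ 0.49030367 -0.11020165  0.022     ]
screw [ 0.47511908 -0.26971319  0.022     ]
(68, 108) [ 0.5494 -0.0947  0.022 ]
(560, 165) [ 0.5319 -0.2914  0.022 ]
(78, 35) [ 0.5789 -0.0983  0.022 ]
(570, 120) [ 0.5501 -0.2955  0.022 ]
(50, 275) [ 0.4826 -0.0885  0.022 ]
(548, 335) [ 0.4641 -0.2864  0.022 ]
(48, 305) [ 0.4717 -0.0902  0.    ]
(668, 380) [ 0.4482 -0.3407  0.    ]
(690, 107) [ 0.5578 -0.3467  0.012 ]
(640, 120) [ 0.5481 -0.3163  0.046 ]
(705, 125) [ 0.5468 -0.3419  0.046 ]
(625, 345) [ 0.4599 -0.3099  0.046 ]
(688, 350) [ 0.4587 -0.3345  0.046 ]
(520, 178) [ 0.5255 -0.2733  0.03  ]
(520, 262) [ 0.4922 -0.2732  0.03  ]
(556, 178) [ 0.5259 -0.2876  0.03  ]
(549, 265) [ 0.4913 -0.2847  0.03  ]
```

Run:
```python
import cv2
i=cv2.imread("pics/side0.png")
cv2.imwrite("pics/c4.png",cv2.resize(i[280:425,305:430],None,fx=5,fy=5,interpolation=cv2.INTER_CUBIC)[:,:])
```

```text
(no output)
```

View pics/c4.png

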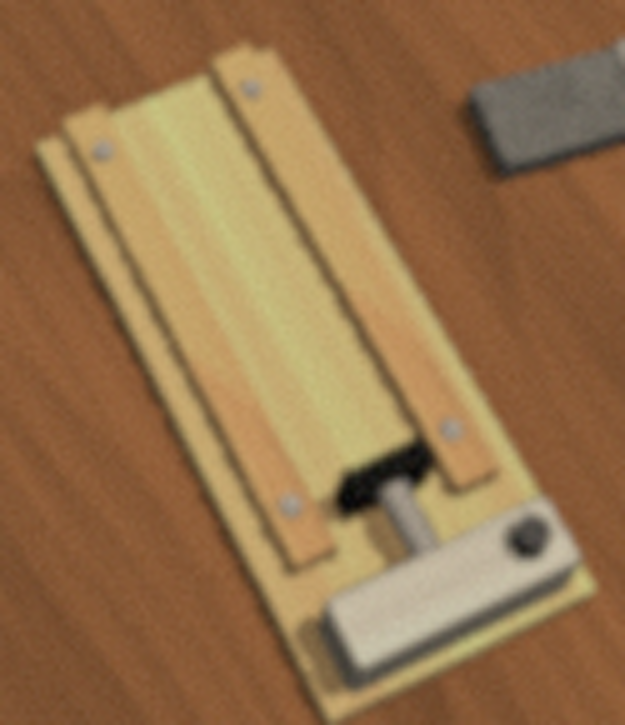

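Run:
```python
from h import *
from scipy.spatial.transform import Rotation as R
L=[[.034,.1,.022],[.034,-.06,.022],[-.034,.1,.022],[-.034,-.06,.022]]
T=un([(123,87),(522,135),(105,257),(506,306)],362,220,6);S=un([(252,88),(452,430),(102,151),(291,504)],305,280,5)
for o in ((("top",L,T),),(("side",L,S),),(("top",L,T),("side",L,S))):
    p,r=fit(o,[.5,-.2,0]);print(p,np.degrees(p[2]));print(r.round(1).tolist())
# pad face in cradle
c,s=np.cos(p[2]),np.sin(p[2])
for n,u in (("top",un((520,178),362,220,6)),("top",un((520,262),362,220,6)),("side",un((335,490),305,280,5)),("side",un((420,445),305,280,5))):
    for z in (.02,.035):
        d=ray(n,u,z)[:2]-p[:2];print(n,z,c*d[0]+s*d[1],-s*d[0]+c*d[1])
st=state();M=R.from_quat(st["tool_rot"]).as_matrix();print(M.round(3))
print("jaw yaw",np.degrees(np.arctan2(M[1,2],M[0,2])))
b=[.5428,.2023,np.radians(-10.58)]
print(w(b,[[.02,.15,0],[.02,.08,0],[.02,-.03,0]]))
for g in((316,150),): print("glue",ray("top",g,.1))
print("tin",ray("top",(252,152),.07))
```

```text
[ 0.51496563 -0.21308375 -0.09406791] -5.38969429736625
[[0.1, 0.1], [-0.1, 0.1], [0.1, -0.1], [-0.0, -0.2]]
[ 0.51394126 -0.21166108 -0.09557082] -5.47580487580724
[[-0.1, 0.1], [-0.1, -0.2], [0.2, -0.1], [0.0, 0.2]]
[ 0.51432752 -0.21220716 -0.09529477] -5.459988391961221
[[-0.3, 0.3], [-0.4, 0.4], [-0.3, 0.1], [-0.4, 0.1], [0.2, 0.2], [0.3, -0.1], [0.5, 0.0], [0.4, 0.3]]
top 0.02 0.018126136236473883 -0.06227023052960792
top 0.035 0.016355666763102412 -0.058521734846937054
top 0.02 -0.015299420223423694 -0.06538646696417276
top 0.035 -0.016667122924196802 -0.06160042167502317
side 0.02 -0.016642167036842057 -0.06082996397992654
side 0.035 -0.02056908414443388 -0.06499757461234913
side 0.02 0.020355868908769326 -0.059273296835377465
side 0.035 0.01573812107711748 -0.06346997369964463
[[-0.001 -0.949  0.314]
 [-0.002  0.314  0.949]
 [-1.    -0.    -0.002]]
jaw yaw 71.68291063414925
[[0.59000122 0.34607776 0.        ]
 [0.57714865 0.2772678  0.        ]
 [0.55695174 0.16913785 0.        ]]
glue [0.73850936 0.04731279 0.1       ]
tin [0.7378445 0.1969493 0.07     ]
```

>>> drive_tool(turn=[[0, 0, 1], [0, 0, 1], [0, 0, 1], [0, 0, 1], [0, 0, 1], [0, 0, 1], [0, 0, 1], [0, 0, 0.7], [0, 0, 0], [0, 0, 0], [0, 0, 0], [0, 0, 0], [0, 0, 0]], translation=[[0.038, -0.026, 0], [0.038, -0.026, 0], [0.038, -0.026, 0], [0.038, -0.026, 0], [0.038, -0.026, 0], [0.038, -0.026, 0], [0.038, -0.026, 0], [0.038, -0.026, 0], [0.038, -0.026, 0], [0.038, -0.026, 0], [0, 0, -0.03], [0, 0, -0.03], [0, 0, 0]], grip=[255, 255, 255, 255, 255, 255, 255, 255, 255, 255, 255, 255, 255])

```text
t: 1.72
ee_pos: [0.5908, 0.3411, 0.148]
tool_rot: [-0.455, 0.549, 0.452, 0.537]
force: [-1.0, -0.3, 1.5]
grip_width: 0.007
```

```bash
cat >> h.py <<'E'
from scipy.spatial.transform import Rotation as Rr
def rep(p):
    st=state();M=Rr.from_quat(st["tool_rot"]).as_matrix();c,s=np.cos(p[2]),np.sin(p[2]);d=st["ee_pos"][:2]-p[:2]
    print("t",round(st["t"],2),"ee",st["ee_pos"].round(4),"jaw yaw",np.degrees(np.arctan2(M[1,2],M[0,2])).round(2),"tilt",M[:2,0].round(4),"local",round(c*d[0]+s*d[1],4),round(-s*d[0]+c*d[1],4),"F",st["force"].round(2),"grip",st["grip_width"],"q7",st["q"][6])
B=[.5428,.2023,np.radians(-10.58)];K=[.5146,-.2124,np.radians(-5.45)]
E
python3 -c "
from h import *
rep(B)"
```

```text
t 1.73 ee [0.5908 0.3411 0.148 ] jaw yaw 79.76 tilt [-0.0106 -0.0143] local 0.0216 0.1453 F [-0.98 -0.28  1.52] grip 0.007336684187491616 q7 0.8092266278603852
```

>>> drive_tool(turn=[[0.8, -0.6, -0.3], [0, 0, 0], [0, 0, 0], [0, 0, 0], [0, 0, 0], [0, 0, 0]], translation=[[0, 0.007, 0], [0, 0, -0.035], [0, 0, -0.035], [0, 0, -0.035], [0, 0, -0.02], [0, 0, 0]], grip=[255, 255, 255, 255, 255, 255])

```text
t: 2.48
ee_pos: [0.5936, 0.3576, 0.03]
tool_rot: [-0.452, 0.535, 0.454, 0.551]
force: [0.7, 0.8, -0.5]
grip_width: 0.003
```

```bash
python3 -c "
from h import *
rep(B)
i=read_camera('top')[170:300,170:330,::-1];cv2.imwrite('pics/a1.png',cv2.resize(i,None,fx=4.5,fy=4.5,interpolation=2))
i=read_camera('side')[110:270,200:360,::-1];cv2.imwrite('pics/a2.png',cv2.resize(i,None,fx=3.7,fy=3.7,interpolation=2))
"
```

```text
t 2.48 ee [0.5936 0.3576 0.03  ] jaw yaw 79.69 tilt [0.0154 0.0153] local 0.0214 0.162 F [ 0.73  0.85 -0.52] grip 0.003273238993453197 q7 0.791978469429827
```

View pics/a1.png

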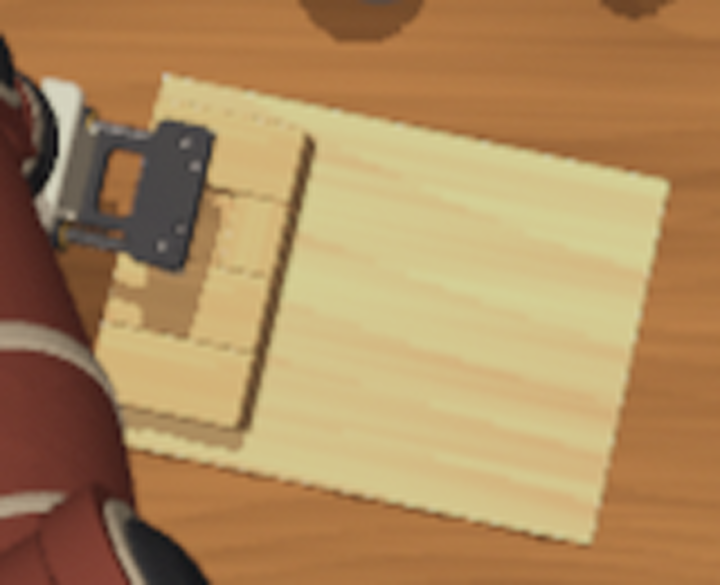

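View pics/a2.png

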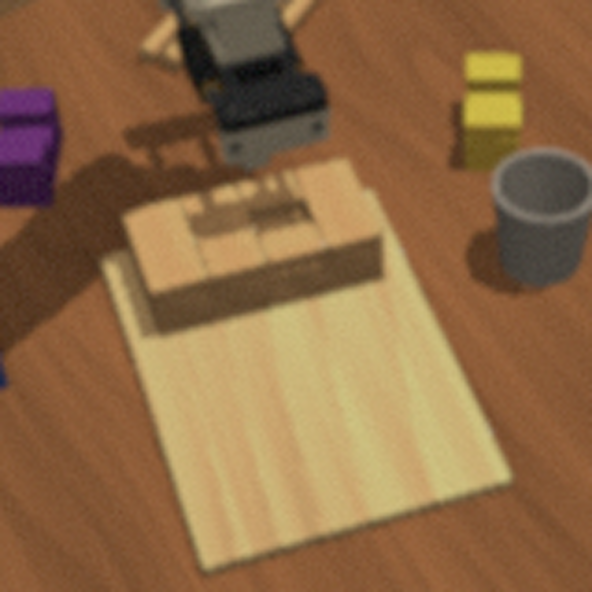

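>>> drive_tool(turn=[[-0.8, 0.8, -0.2], [0, 0, 0], [0, 0, 0]], translation=[[-0.001, 0, -0.006], [0, 0, -0.004], [0, 0, 0]], grip=[255, 255, 255])

```text
t: 2.95
ee_pos: [0.5959, 0.3599, 0.0251]
tool_rot: [-0.452, 0.54, 0.452, 0.548]
force: [0.5, 1.0, -0.3]
grip_width: 0.008
```

```bash
python3 -c "
from h import *
rep(B)"
```

```text
t 2.95 ee [0.5959 0.3599 0.0251] jaw yaw 79.47 tilt [0.0093 0.006 ] local 0.0232 0.1646 F [ 0.52  0.98 -0.31] grip 0.008224376911986206 q7 0.78526601808605
```

>>> drive_tool(turn=[[-0.3, 0.5, 0], [0, 0, 0], [0, 0, 0]], translation=[[-0.004, -0.005, -0.005], [-0.003, -0.006, -0.002], [0, 0, 0]], grip=[255, 255, 255])

```text
t: 3.32
ee_pos: [0.5884, 0.3475, 0.0177]
tool_rot: [-0.452, 0.544, 0.452, 0.544]
force: [0.5, 0.3, 0.2]
grip_width: 0.005
```

```bash
python3 -c "
from h import *
rep(B)"
```

```text
t 3.33 ee [0.5884 0.3475 0.0177] jaw yaw 79.44 tilt [-0.0002 -0.0002] local 0.0181 0.1511 F [0.45 0.28 0.18] grip 0.005445060741288803 q7 0.7923451528105735
```

>>> drive_tool(turn=[[0, 0, 0], [0, 0, 0], [0, 0, 0], [0, 0, 0]], translation=[[0.001, -0.004, 0], [-0.0002, -0.004, 0], [-0.0007, -0.004, 0], [-0.0007, -0.004, 0]], grip=[255, 255, 255, 255])

```text
t: 3.82
ee_pos: [0.5881, 0.3309, 0.018]
tool_rot: [-0.452, 0.544, 0.452, 0.544]
force: [0.1, 0.2, -0.5]
grip_width: 0.007
```

```bash
python3 -c "
from h import *
rep(B)"
```

```text
t 3.83 ee [0.5881 0.3309 0.018 ] jaw yaw 79.44 tilt [0.0006 0.0008] local 0.0209 0.1347 F [ 0.13  0.22 -0.53] grip 0.007398514081893058 q7 0.8103087495458563
```

>>> drive_tool(turn=[[0, 0, 0], [0, 0, 0], [0, 0, 0]], translation=[[-0.0012, -0.004, 0], [-0.0009, -0.004, 0], [-0.0007, -0.004, 0]], grip=[255, 255, 255])

```text
t: 4.2
ee_pos: [0.5855, 0.3189, 0.0183]
tool_rot: [-0.452, 0.543, 0.452, 0.545]
force: [-1.1, 0.9, -0.3]
grip_width: 0.008
```

```bash
python3 -c "
from h import *
rep(B)"
```

```text
t 4.2 ee [0.5855 0.3189 0.0183] jaw yaw 79.46 tilt [0.002  0.0023] local 0.0206 0.1225 F [-1.06  0.89 -0.3 ] grip 0.007518355131220851 q7 0.8222881011790759
```

```bash
python3 -c "
from h import *
i=read_camera('top')[170:300,170:330,::-1];cv2.imwrite('pics/b1.png',cv2.resize(i,None,fx=4.5,fy=4.5,interpolation=2))
i=read_camera('side')[110:270,200:360,::-1];cv2.imwrite('pics/b2.png',cv2.resize(i,None,fx=3.7,fy=3.7,interpolation=2))
"
```

```text
(no output)
```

View pics/b1.png

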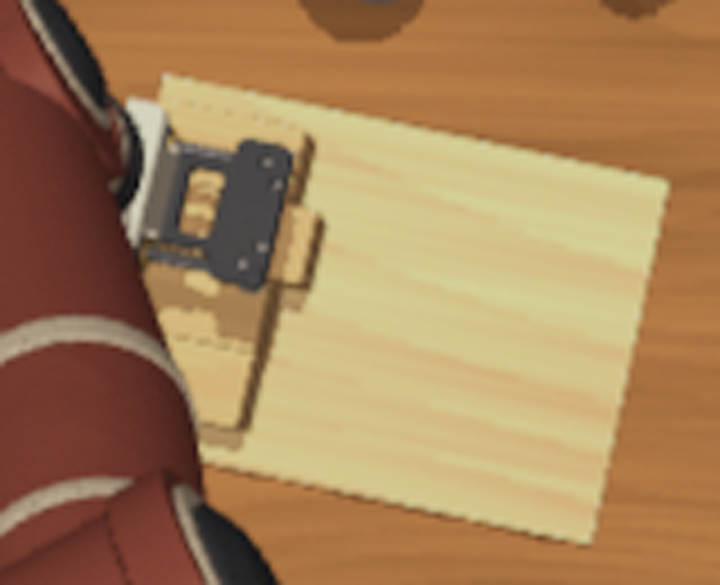

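View pics/b2.png

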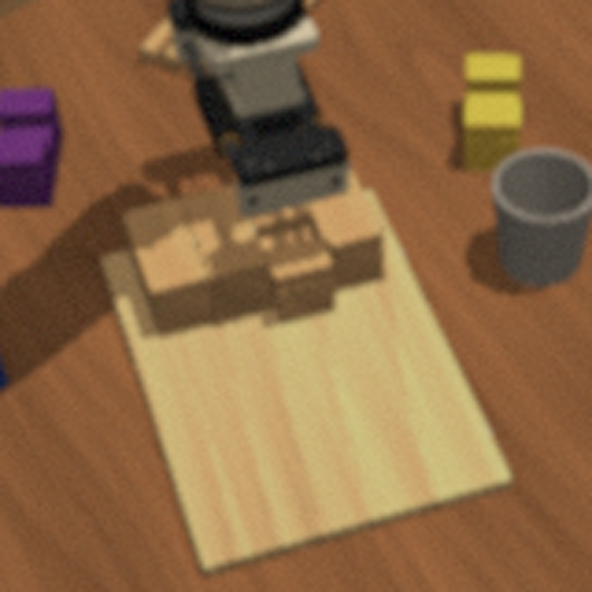

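>>> drive_tool(turn=[[0, 0, 0], [0, 0, 0], [0, 0, 0], [0, 0, 0], [0, 0, 0], [0, 0, 0], [0, 0, 0], [0, 0, 0], [0, 0, 0], [0, 0, 0]], translation=[[-0.0009, -0.0049, 0], [-0.0009, -0.0049, 0], [-0.0009, -0.0049, 0], [-0.0009, -0.0049, 0], [-0.0009, -0.0049, 0], [-0.0009, -0.0049, 0], [-0.0009, -0.0049, 0], [-0.0009, -0.0049, 0], [-0.0009, -0.0049, 0], [-0.0009, -0.0049, 0]], grip=[255, 255, 255, 255, 255, 255, 255, 255, 255, 255])

```text
t: 5.55
ee_pos: [0.5756, 0.2663, 0.0183]
tool_rot: [-0.452, 0.543, 0.452, 0.545]
force: [-0.2, 0.2, 0.2]
grip_width: 0.007
```

```bash
python3 -c "
from h import *
rep(B)"
```

```text
t 5.55 ee [0.5756 0.2663 0.0183] jaw yaw 79.45 tilt [0.0012 0.0017] local 0.0205 0.069 F [-0.17  0.15  0.19] grip 0.006600176442301238 q7 0.8755305402495277
```

>>> drive_tool(turn=[[0, 0, 0], [0, 0, 0], [0, 0, 0], [0, 0, 0], [0, 0, 0], [0, 0, 0], [0, 0, 0], [0, 0, 0], [0, 0, 0]], translation=[[-0.0009, -0.0049, 0], [-0.0009, -0.0049, 0], [-0.0009, -0.0049, 0], [-0.0009, -0.0049, 0], [-0.0009, -0.0049, 0], [-0.0009, -0.0049, 0], [-0.0009, -0.0049, 0], [-0.0005, -0.003, 0], [-0.0002, -0.001, 0]], grip=[255, 255, 255, 255, 255, 255, 255, 255, 255])

```text
t: 6.68
ee_pos: [0.5681, 0.2248, 0.0183]
tool_rot: [-0.452, 0.543, 0.452, 0.545]
force: [-0.5, -0.2, -0.9]
grip_width: 0.01
```

>>> drive_tool(turn=[[0, 0, 0], [0, 0, 0], [0, 0, 0], [0, 0, 0], [0, 0, 0], [0, 0, 0], [0, 0, 0]], translation=[[0.0007, 0.004, 0], [0.0007, 0.004, 0], [0, 0, 0.03], [0, 0, 0.045], [0, 0.03, 0.05], [0, 0.06, 0], [0, 0.06, 0]], grip=[255, 255, 255, 255, 0, 0, 0])

```text
t: 7.55
ee_pos: [0.5714, 0.3802, 0.1479]
tool_rot: [-0.45, 0.547, 0.447, 0.546]
force: [-0.1, -0.2, 0.4]
grip_width: 0.277
```

```bash
python3 -c "
from h import *
rep(B)
i=read_camera('top')[170:300,170:330,::-1];cv2.imwrite('pics/d1.png',cv2.resize(i,None,fx=4.5,fy=4.5,interpolation=2))
i=read_camera('side')[110:270,200:360,::-1];cv2.imwrite('pics/d2.png',cv2.resize(i,None,fx=3.7,fy=3.7,interpolation=2))
"
```

```text
t 7.55 ee [0.5714 0.3802 0.1479] jaw yaw 78.79 tilt [ 0.0017 -0.0035] local -0.0046 0.1801 F [-0.07 -0.19  0.42] grip 0.27689237723219035 q7 0.7276021115357155
```

View pics/d1.png

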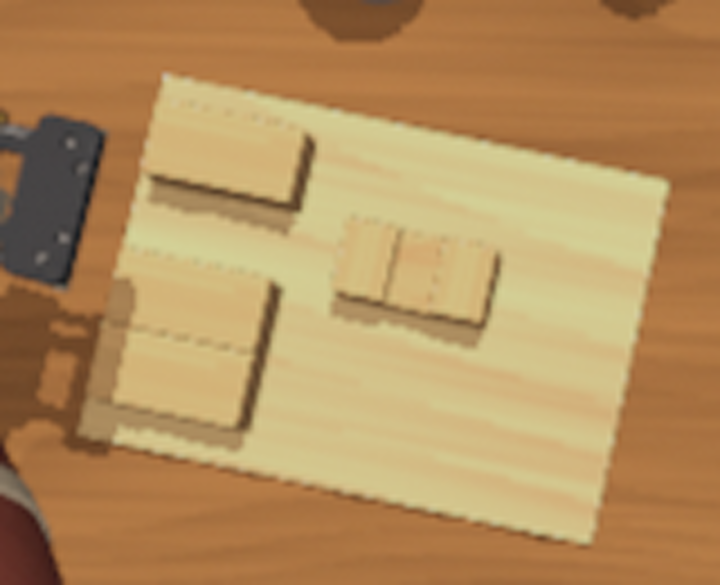

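View pics/d2.png

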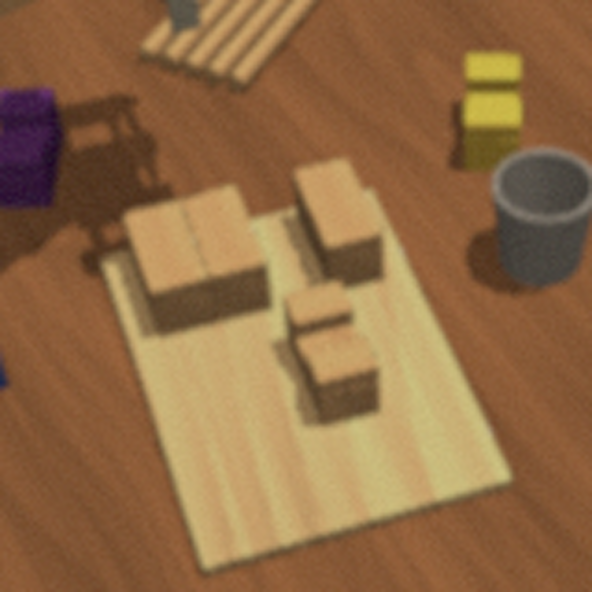

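Run:
```python
from h import *
L=[[.02,.04,.055],[.02,-.04,.055],[-.02,-.04,.055],[-.02,.04,.055]]
T=un([(347,218),(499,251),(487,325),(337,293)],170,170,4.5)
S=un([(345,282),(376,350),(310,370),(285,297)],200,110,3.7)
for o in ((("top",L,T),),(("side",L,S),),(("top",L,T),("side",L,S))):
    p,r=fit(o,[.55,.17,-.18]);print(p[:2],np.degrees(p[2]));print(r.round(1).tolist())
    d=p[:2]-B[:2];c,s=np.cos(B[2]),np.sin(B[2]);print("board",c*d[0]+s*d[1],-s*d[0]+c*d[1])
```

```text
[0.55650343 0.16716113] -9.833805514311122
[[0.7, 0.2], [0.4, -0.4], [-0.4, -0.1], [-0.7, 0.2]]
board 0.01992224733253244 -0.032025433212593074
[0.55879028 0.17537908] -14.419093749832316
[[-0.2, -2.5], [-0.2, 3.0], [0.7, 1.3], [-0.2, -3.3]]
board 0.02066133944352887 -0.0235273037990102
[0.55637787 0.16836159] -11.370478721123467
[[0.5, -0.1], [0.1, 0.2], [-1.2, 0.3], [-1.4, -0.2], [-0.7, -0.5], [1.1, 4.9], [2.2, 3.8], [-0.5, -0.5]]
board 0.019578409248392117 -0.030868435065453444
```

>>> drive_tool(turn=[[0, 0, -10], [0, 0, -10], [0, 0, -10], [0, 0, -10], [0, 0, -10], [0, 0, -10], [0, 0, -10], [0, 0, -10], [0, 0, -9], [0, 0, 0]], translation=[[-0.001, -0.021, 0], [-0.001, -0.021, 0], [-0.001, -0.021, 0], [-0.001, -0.021, 0], [-0.001, -0.021, 0], [-0.001, -0.021, 0], [-0.001, -0.021, 0], [-0.001, -0.021, 0], [-0.001, -0.021, 0], [0, 0, 0]], grip=[0, 0, 0, 0, 0, 0, 0, 0, 0, 0])

```text
t: 8.9
ee_pos: [0.5533, 0.198, 0.1456]
tool_rot: [0.074, 0.702, -0.072, 0.704]
force: [-1.3, -0.6, -0.4]
grip_width: 1.0
```

```bash
python3 -c "
from h import *
rep(B)"
```

```text
t 8.9 ee [0.5533 0.198  0.1456] jaw yaw -11.86 tilt [0.0033 0.0017] local 0.0111 -0.0023 F [-1.33 -0.55 -0.4 ] grip 0.9998301558956865 q7 -0.31210052923968307
```

>>> drive_tool(turn=[[0, 0.2, 1.3], [0, 0, 0], [0, 0, 0], [0, 0, 0], [0, 0, 0], [0, 0, 0]], translation=[[0.007, -0.008, 0], [0, 0, -0.03], [0, 0, -0.03], [0, 0, -0.02], [0, 0, -0.01], [0, 0, 0]], grip=[0, 0, 0, 0, 0, 0])

```text
t: 9.65
ee_pos: [0.5642, 0.1948, 0.0536]
tool_rot: [0.06, 0.704, -0.054, 0.706]
force: [0.5, -0.2, 0.4]
grip_width: 1.001
```

```bash
python3 -c "
from h import *
rep(B)"
```

```text
t 9.65 ee [0.5642 0.1948 0.0536] jaw yaw -9.28 tilt [0.0038 0.0075] local 0.0224 -0.0034 F [ 0.55 -0.16  0.42] grip 1.001204679005352 q7 -0.21243613530047437
```

>>> drive_tool(turn=[[-0.4, 0.2, -1.1], [0, 0, 0], [0, 0, 0], [0, 0, 0]], translation=[[-0.003, -0.005, -0.01], [0, 0, -0.012], [0, 0, -0.007], [0, 0, 0]], grip=[0, 0, 0, 0])

```text
t: 10.15
ee_pos: [0.5623, 0.19, 0.0243]
tool_rot: [0.064, 0.703, -0.063, 0.705]
force: [0.4, -0.0, -0.5]
grip_width: 0.997
```

```bash
python3 -c "
from h import *
rep(B)"
```

```text
t 10.15 ee [0.5623 0.19   0.0243] jaw yaw -10.37 tilt [0.0033 0.0012] local 0.0214 -0.0085 F [ 0.37 -0.02 -0.55] grip 0.9973467913512227 q7 -0.20892099919672016
```

>>> drive_tool(turn=[[0, 0.2, 0], [0, 0, 0], [0, 0, 0], [0, 0, 0], [0, 0, 0], [0, 0, 0], [0, 0, 0], [0, 0, 0]], translation=[[-0.001, 0, 0.0005], [0, 0, 0], [0, 0, 0], [0, 0, 0], [0, 0, 0], [0, 0, 0], [0, 0, 0], [0, 0, 0]], grip=[255, 255, 255, 255, 255, 255, 255, 255])

```text
t: 11.15
ee_pos: [0.5618, 0.1904, 0.0258]
tool_rot: [0.065, 0.704, -0.063, 0.705]
force: [0.1, 0.3, -1.2]
grip_width: 0.426
```

```bash
python3 -c "
from h import *
rep(B)"
```

```text
t 11.15 ee [0.5618 0.1904 0.0258] jaw yaw -10.35 tilt [0.0012 0.0021] local 0.0209 -0.0082 F [ 0.08  0.33 -1.21] grip 0.42611705359714536 q7 -0.2093412963438119
```

>>> drive_tool(turn=[[0, 0, 0], [0, 0, 0], [0, 0, 0], [0, 0, 0.6], [0, 0, 0.6], [0, 0, 0.6], [0, 0, 0.6], [0, 0, 0.6], [0, 0, 0.6], [0, 0, 0.6], [0, 0, 0.6], [0, 0, 0]], translation=[[0, 0, 0.01], [0, 0, 0.03], [0, 0, 0.03], [-0.005, -0.04, 0], [-0.005, -0.04, 0], [-0.005, -0.04, 0], [-0.005, -0.04, 0], [-0.005, -0.04, 0], [-0.005, -0.04, 0], [-0.005, -0.04, 0], [-0.004, -0.03, 0], [0, 0, 0]], grip=[255, 255, 255, 255, 255, 255, 255, 255, 255, 255, 255, 255])

```text
t: 12.65
ee_pos: [0.5208, -0.1288, 0.1038]
tool_rot: [0.033, 0.704, -0.032, 0.709]
force: [-0.8, 0.9, -2.1]
grip_width: 0.429
```

```bash
python3 -c "
from h import *
rep(K)
i=read_camera('top')[200:310,340:490,::-1];cv2.imwrite('pics/e1.png',cv2.resize(i,None,fx=5,fy=5,interpolation=2))
i=read_camera('side')[230:430,270:430,::-1];cv2.imwrite('pics/e2.png',cv2.resize(i,None,fx=3,fy=3,interpolation=2))
"
```

```text
t 12.65 ee [ 0.5208 -0.1288  0.1038] jaw yaw -5.34 tilt [0.0076 0.0011] local -0.0017 0.0838 F [-0.78  0.93 -2.09] grip 0.428837334653382 q7 0.361450141867238
```

View pics/e1.png

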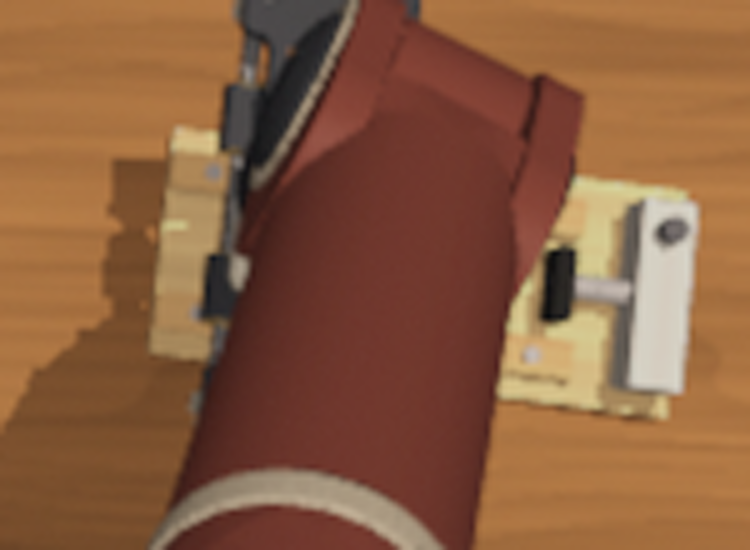

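View pics/e2.png

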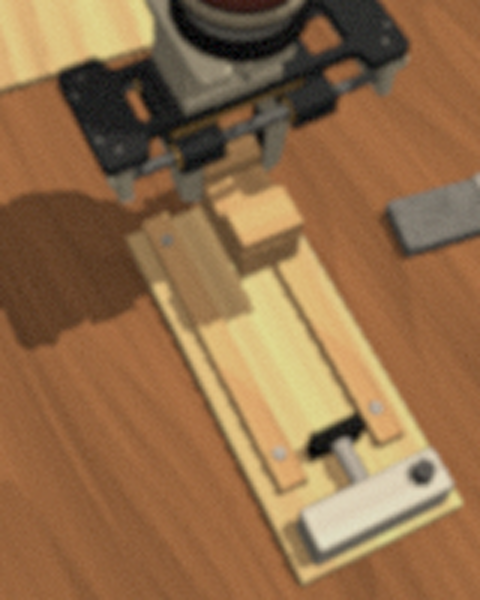

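>>> drive_tool(turn=[[0, 0.4, 0], [0, 0, 0], [0, 0, 0], [0, 0, 0]], translation=[[0.0015, 0, -0.02], [0, 0, -0.025], [0, 0, -0.015], [0, 0, 0]], grip=[255, 255, 255, 255])

```text
t: 13.25
ee_pos: [0.524, -0.1178, 0.0388]
tool_rot: [0.03, 0.707, -0.025, 0.706]
force: [-1.7, -0.8, -1.3]
grip_width: 0.427
```

```bash
python3 -c "
from h import *
rep(K)
"
```

```text
t 13.25 ee [ 0.524  -0.1178  0.0388] jaw yaw -4.46 tilt [-0.0019  0.008 ] local 0.0003 0.0951 F [-1.67 -0.75 -1.32] grip 0.42738710655351037 q7 0.3927527453010645
```

>>> drive_tool(turn=[[-0.4, -0.1, -0.8], [0, 0, 0], [0, 0, 0]], translation=[[-0.001, -0.006, -0.003], [-0.0005, -0.004, -0.002], [0, 0, 0]], grip=[255, 255, 255])

```text
t: 13.62
ee_pos: [0.5234, -0.1286, 0.0344]
tool_rot: [0.033, 0.706, -0.033, 0.707]
force: [0.5, 0.2, -1.8]
grip_width: 0.428
```

```bash
python3 -c "
from h import *
rep(K)
i=read_camera('side')[230:430,270:430,::-1];cv2.imwrite('pics/f2.png',cv2.resize(i,None,fx=3,fy=3,interpolation=2))
"
```

```text
t 13.62 ee [ 0.5234 -0.1286  0.0344] jaw yaw -5.29 tilt [ 0.0022 -0.0003] local 0.0008 0.0843 F [ 0.52  0.24 -1.77] grip 0.42750994422064637 q7 0.39629703810859473
```

View pics/f2.png

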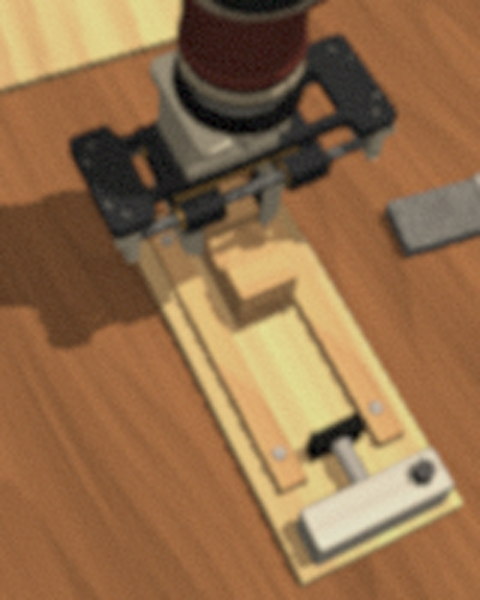

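>>> drive_tool(turn=[[0, 0, 0], [0, 0, 0], [0, 0, 0], [0, 0, 0]], translation=[[0, 0, -0.002], [0, 0, -0.002], [0, 0, -0.0015], [0, 0, 0]], grip=[255, 255, 255, 255])

```text
t: 14.18
ee_pos: [0.5239, -0.1282, 0.0292]
tool_rot: [0.033, 0.705, -0.032, 0.708]
force: [0.5, 1.0, -1.4]
grip_width: 0.426
```

```bash
python3 -c "
from h import *
rep(K)
"
```

```text
t 14.18 ee [ 0.5239 -0.1282  0.0292] jaw yaw -5.27 tilt [0.0036 0.0001] local 0.0013 0.0847 F [ 0.54  0.95 -1.44] grip 0.4261110334634139 q7 0.3992517722857656
```

>>> drive_tool(turn=[[0, 0.2, -0.1], [0, 0, 0], [0, 0, 0]], translation=[[-0.001, 0, -0.001], [0, 0, -0.001], [0, 0, 0]], grip=[255, 255, 255])

```text
t: 14.55
ee_pos: [0.5229, -0.1282, 0.0279]
tool_rot: [0.033, 0.706, -0.033, 0.706]
force: [0.3, -0.5, -2.2]
grip_width: 0.426
```

```bash
python3 -c "
from h import *
rep(K)
"
```

```text
t 14.55 ee [ 0.5229 -0.1282  0.0279] jaw yaw -5.38 tilt [0.0003 0.0003] local 0.0003 0.0846 F [ 0.32 -0.5  -2.19] grip 0.42597006337715315 q7 0.397938649881107
```

>>> drive_tool(turn=[[0, 0, 0], [0, 0, 0]], translation=[[0, 0, -0.001], [0, 0, 0]], grip=[255, 255])

```text
t: 14.8
ee_pos: [0.523, -0.1283, 0.0279]
tool_rot: [0.033, 0.706, -0.033, 0.707]
force: [0.3, 0.7, -1.0]
grip_width: 0.431
```

```bash
python3 -c "
from h import *
rep(K)
"
```

```text
t 14.8 ee [ 0.523  -0.1283  0.0279] jaw yaw -5.39 tilt [0.0008 0.0006] local 0.0004 0.0846 F [ 0.25  0.7  -1.  ] grip 0.4309230414964605 q7 0.3983642659840211
```

>>> drive_tool(turn=[[0, 0, 0], [0, 0, 0], [0, 0, 0], [0, 0, 0], [0, 0, 0], [0, 0, 0], [0, 0, 0]], translation=[[0, 0, 0], [0, 0, 0], [0, 0, 0], [0, 0, 0.0005], [0, 0, 0], [0, 0, 0], [0, 0, 0]], grip=[110, 110, 110, 255, 255, 255, 255])

```text
t: 15.68
ee_pos: [0.5234, -0.1284, 0.0281]
tool_rot: [0.033, 0.706, -0.033, 0.707]
force: [0.3, -0.2, 0.8]
grip_width: 0.426
```

```bash
python3 -c "
from h import *
rep(K)
i=read_camera('side')[230:430,270:430,::-1];cv2.imwrite('pics/g2.png',cv2.resize(i,None,fx=3,fy=3,interpolation=2))
"
```

```text
t 15.68 ee [ 0.5234 -0.1284  0.0281] jaw yaw -5.38 tilt [0.0013 0.0001] local 0.0008 0.0844 F [ 0.26 -0.17  0.77] grip 0.42590092090266973 q7 0.39818725186285564
```

View pics/g2.png

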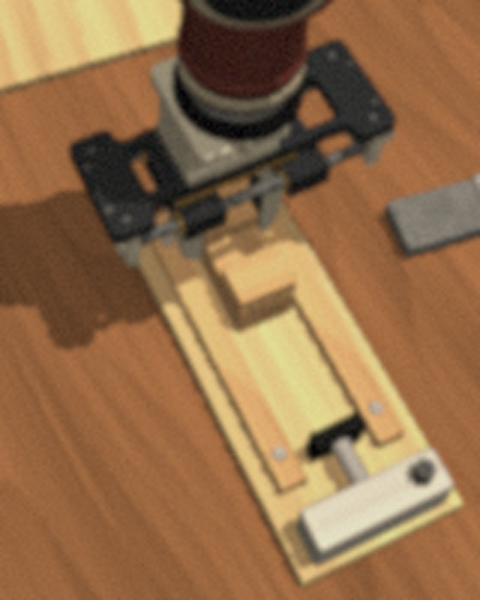

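>>> drive_tool(turn=[[0, 0, 0], [0, 0, 0], [0, 0, 0], [0, 0, 0], [0, 0, 0], [0, 0, 0]], translation=[[-0.0006, -0.005, 0], [-0.0006, -0.005, 0], [-0.0005, -0.005, 0], [-0.0005, -0.005, 0], [-0.0005, -0.005, 0], [-0.0005, -0.005, 0]], grip=[255, 255, 255, 255, 255, 255])

```text
t: 16.48
ee_pos: [0.5202, -0.1596, 0.0281]
tool_rot: [0.033, 0.706, -0.033, 0.707]
force: [1.0, 1.7, 0.1]
grip_width: 0.425
```

```bash
python3 -c "
from h import *
rep(K)
"
```

```text
t 16.48 ee [ 0.5202 -0.1596  0.0281] jaw yaw -5.35 tilt [0.0014 0.0013] local 0.0005 0.0531 F [0.96 1.71 0.06] grip 0.425413632809482 q7 0.44547548242084445
```

>>> drive_tool(turn=[[0, 0, 0], [0, 0, 0], [0, 0, 0], [0, 0, 0], [0, 0, 0], [0, 0, 0], [0, 0, 0], [0, 0, 0]], translation=[[-0.0006, -0.005, 0], [-0.0006, -0.005, 0], [-0.0005, -0.005, 0], [-0.0005, -0.005, 0], [-0.0005, -0.005, 0], [-0.0005, -0.005, 0], [-0.0005, -0.005, 0], [-0.0003, -0.003, 0]], grip=[255, 255, 255, 255, 255, 255, 255, 255])

```text
t: 17.48
ee_pos: [0.5158, -0.2005, 0.0282]
tool_rot: [0.034, 0.706, -0.033, 0.707]
force: [-0.4, 0.5, 1.2]
grip_width: 0.424
```

```bash
python3 -c "
from h import *
rep(K)
i=read_camera('side')[230:430,270:430,::-1];cv2.imwrite('pics/h2.png',cv2.resize(i,None,fx=3,fy=3,interpolation=2))
"
```

```text
t 17.48 ee [ 0.5158 -0.2005  0.0282] jaw yaw -5.37 tilt [0.0013 0.0013] local 0.0 0.0119 F [-0.45  0.49  1.25] grip 0.4241522780306054 q7 0.5035554611046322
```

View pics/h2.png

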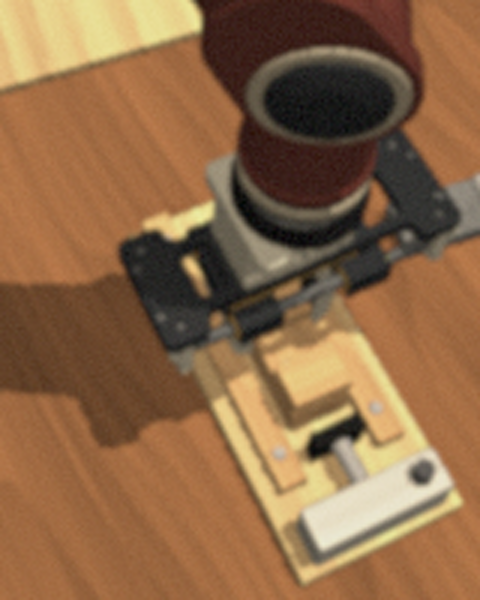

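>>> drive_tool(turn=[[0, 0, 0], [0, 0, 0], [0, 0, 0]], translation=[[-0.0002, -0.002, 0], [-0.0002, -0.002, 0], [-0.0002, -0.002, 0]], grip=[255, 255, 255])

```text
t: 17.9
ee_pos: [0.5151, -0.2067, 0.0281]
tool_rot: [0.034, 0.706, -0.032, 0.707]
force: [-1.1, 0.5, 1.2]
grip_width: 0.427
```

>>> drive_tool(turn=[[0, 0, 0], [0, 0, 0]], translation=[[-0.0002, -0.002, 0], [-0.0001, -0.001, 0]], grip=[255, 255])

```text
t: 18.15
ee_pos: [0.5148, -0.2099, 0.0281]
tool_rot: [0.034, 0.706, -0.032, 0.707]
force: [0.3, 1.5, -0.1]
grip_width: 0.427
```

```bash
python3 -c "
from h import *
rep(K)
"
```

```text
t 18.15 ee [ 0.5148 -0.2099  0.0281] jaw yaw -5.35 tilt [0.0012 0.0015] local -0.0 0.0025 F [ 0.33  1.5  -0.15] grip 0.4270949090391868 q7 0.5169270077126564
```

>>> drive_tool(turn=[[0, 0, 0], [0, 0, 0]], translation=[[-0.0001, -0.001, 0], [-0.0001, -0.001, 0]], grip=[255, 255])

```text
t: 18.4
ee_pos: [0.5147, -0.2119, 0.0282]
tool_rot: [0.034, 0.706, -0.032, 0.707]
force: [-0.5, 1.0, 0.2]
grip_width: 0.426
```

>>> drive_tool(turn=[[0, 0, 0]], translation=[[-0.0001, -0.001, 0]], grip=[255])

```text
t: 18.52
ee_pos: [0.5145, -0.2129, 0.0281]
tool_rot: [0.034, 0.706, -0.032, 0.707]
force: [-0.2, 1.9, 0.4]
grip_width: 0.428
```

>>> drive_tool(turn=[[0, 0, 0]], translation=[[-0.0001, -0.001, 0]], grip=[255])

```text
t: 18.65
ee_pos: [0.5145, -0.2138, 0.0282]
tool_rot: [0.034, 0.706, -0.032, 0.707]
force: [0.1, 2.2, 2.0]
grip_width: 0.427
```

>>> drive_tool(turn=[[0, 0, 0]], translation=[[-0.0001, -0.001, 0]], grip=[255])

```text
t: 18.77
ee_pos: [0.5144, -0.2138, 0.0282]
tool_rot: [0.034, 0.706, -0.031, 0.707]
force: [0.2, 3.0, 2.5]
grip_width: 0.426
```

>>> drive_tool(turn=[[0, 0, 0]], translation=[[-0.0001, -0.001, 0]], grip=[255])

```text
t: 18.9
ee_pos: [0.5144, -0.2138, 0.0282]
tool_rot: [0.034, 0.706, -0.031, 0.707]
force: [-1.1, 3.1, 3.4]
grip_width: 0.429
```

>>> drive_tool(turn=[[0, 0, 0]], translation=[[-0.0002, -0.002, 0]], grip=[255])

```text
t: 19.02
ee_pos: [0.5143, -0.2138, 0.0283]
tool_rot: [0.035, 0.706, -0.029, 0.706]
force: [-0.3, 5.8, 4.9]
grip_width: 0.427
```

>>> drive_tool(turn=[[0, 0, 0]], translation=[[-0.0002, -0.002, 0]], grip=[255])

```text
t: 19.15
ee_pos: [0.5143, -0.2138, 0.0284]
tool_rot: [0.035, 0.707, -0.028, 0.706]
force: [-0.8, 6.0, 4.6]
grip_width: 0.428
```

```bash
python3 -c "
from h import *
rep(K)
"
```

```text
t 19.15 ee [ 0.5143 -0.2138  0.0284] jaw yaw -5.12 tilt [-0.0003  0.0109] local -0.0002 -0.0014 F [-0.79  5.95  4.55] grip 0.4281809360354659 q7 0.5312490716870744
```

```bash
python3 -c "
from h import *
i=read_camera('side')[310:430,330:440,::-1];cv2.imwrite('pics/i2.png',cv2.resize(i,None,fx=5,fy=5,interpolation=2))
i=read_camera('top')[200:310,340:490,::-1];cv2.imwrite('pics/i1.png',cv2.resize(i,None,fx=5,fy=5,interpolation=2))
print(state()['force'],state()['moment'])
"
```

```text
[0.79091096 5.55758919 4.64480405] [ 0.96744353  0.10390958 -0.0103935 ]
```

View pics/i2.png

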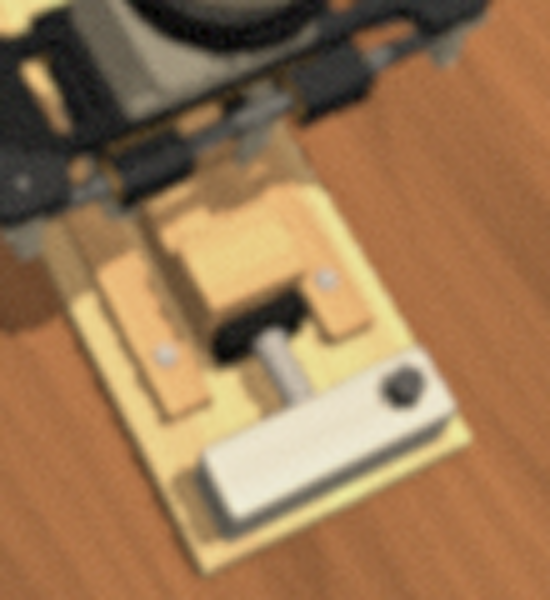

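View pics/i1.png

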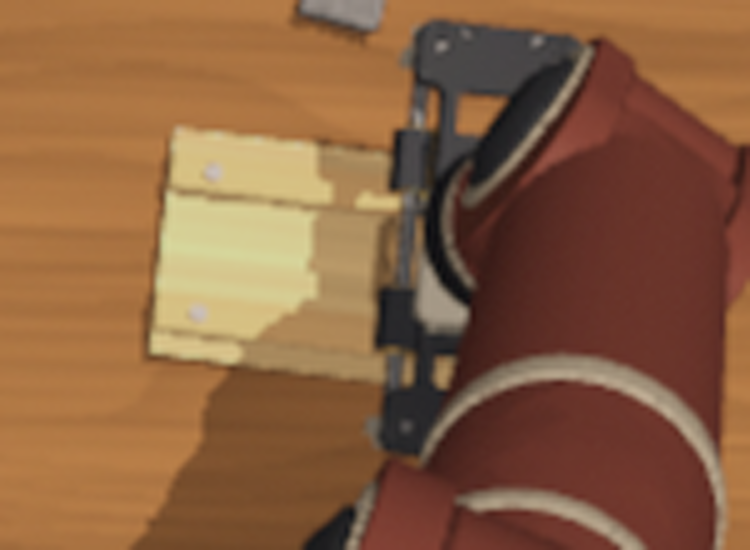

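>>> drive_tool(turn=[[-0.5, 0, 0]], translation=[[-0.0002, -0.0025, 0.0003]], grip=[255])

```text
t: 19.38
ee_pos: [0.5141, -0.2139, 0.0285]
tool_rot: [0.033, 0.707, -0.029, 0.706]
force: [0.4, 6.4, -1.2]
grip_width: 0.43
```

>>> drive_tool(turn=[[-0.3, 0, 0]], translation=[[-0.0003, -0.003, 0.0003]], grip=[255])

```text
t: 19.5
ee_pos: [0.514, -0.2138, 0.0284]
tool_rot: [0.032, 0.707, -0.029, 0.706]
force: [0.8, 6.1, 0.3]
grip_width: 0.433
```

```bash
python3 -c "
from h import *
rep(K)
"
```

```text
t 19.5 ee [ 0.514  -0.2138  0.0284] jaw yaw -4.91 tilt [-0.0021  0.0046] local -0.0005 -0.0015 F [0.85 6.14 0.25] grip 0.4328112868310791 q7 0.5282181051583422
```

>>> drive_tool(turn=[[-0.3, 0, -0.2]], translation=[[-0.0003, -0.0045, 0]], grip=[255])

```text
t: 19.62
ee_pos: [0.514, -0.2139, 0.0282]
tool_rot: [0.033, 0.708, -0.029, 0.705]
force: [0.3, 10.5, 6.0]
grip_width: 0.427
```

>>> drive_tool(turn=[[-0.3, 0, -0.2]], translation=[[-0.0003, -0.0045, 0]], grip=[255])

```text
t: 19.75
ee_pos: [0.5141, -0.2138, 0.0283]
tool_rot: [0.033, 0.708, -0.028, 0.705]
force: [-0.6, 8.3, 6.8]
grip_width: 0.426
```

```bash
python3 -c "
from h import *
rep(K)
"
```

```text
t 19.75 ee [ 0.5141 -0.2138  0.0283] jaw yaw -4.97 tilt [-0.0044  0.0069] local -0.0004 -0.0015 F [-0.61  8.35  6.81] grip 0.4263789027823554 q7 0.5278947809612787
```

```bash
python3 -c "
from h import *
a=read_camera('side')[:,:,::-1];cv2.imwrite('pics/side_now.png',a)
b=cv2.imread('pics/side0.png')
f=lambda i:cv2.resize(i[350:400,355:410],None,fx=7,fy=7,interpolation=2)
cv2.imwrite('pics/j.png',np.hstack([f(b),f(a)]))
cv2.imwrite('pics/j2.png',cv2.resize(a[270:420,290:440],None,fx=4,fy=4,interpolation=2))
print(state()['force'],state()['ee_pos'])
"
```

```text
[0.60119963 7.88227041 5.71534714] [ 0.51406161 -0.21382946  0.02828748]
```

View pics/j.png

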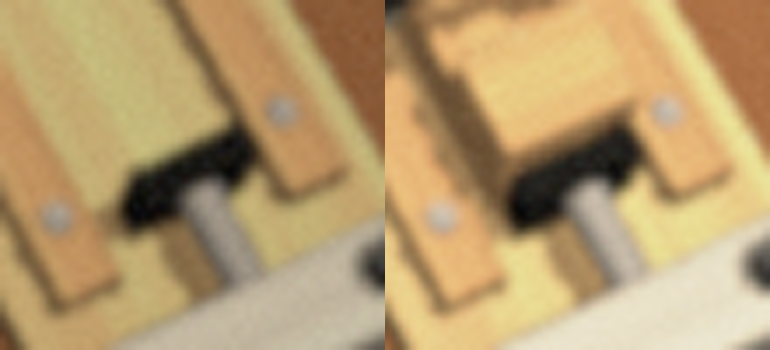

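View pics/j2.png

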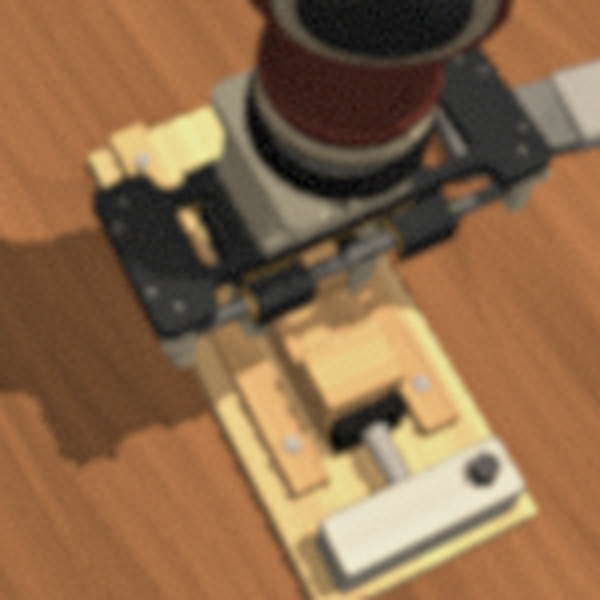

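>>> drive_tool(turn=[[-0.6, 0.2, -0.2]], translation=[[-0.0004, -0.0045, 0.0006]], grip=[255])

```text
t: 19.92
ee_pos: [0.5141, -0.214, 0.0285]
tool_rot: [0.032, 0.71, -0.03, 0.703]
force: [1.3, 7.9, -0.6]
grip_width: 0.424
```

>>> drive_tool(turn=[[-0.6, 0.2, -0.2]], translation=[[-0.0004, -0.005, 0.0006]], grip=[255])

```text
t: 20.05
ee_pos: [0.5141, -0.214, 0.0284]
tool_rot: [0.03, 0.711, -0.032, 0.702]
force: [2.1, 8.0, 0.3]
grip_width: 0.43
```

```bash
python3 -c "
from h import *
rep(K);print(state()['moment'])
"
```

```text
t 20.05 ee [ 0.5141 -0.214   0.0284] jaw yaw -5.04 tilt [-0.0137 -0.0011] local -0.0003 -0.0017 F [2.05 7.95 0.27] grip 0.4295339072161514 q7 0.5159086536452611
[ 2.0152866  -0.4116831   0.02481577]
```

>>> drive_tool(turn=[[-0.3, -0.4, -0.2], [-0.3, -0.3, -0.1]], translation=[[-0.0005, -0.0055, 0.0003], [-0.0005, -0.0055, 0.0003]], grip=[255, 255])

```text
t: 20.3
ee_pos: [0.514, -0.2139, 0.0282]
tool_rot: [0.032, 0.708, -0.029, 0.705]
force: [0.7, 10.6, 3.2]
grip_width: 0.427
```

```bash
python3 -c "
from h import *
rep(K);print(state()['moment'])
"
```

```text
t 20.3 ee [ 0.514  -0.2139  0.0282] jaw yaw -4.9 tilt [-0.0044  0.0039] local -0.0004 -0.0016 F [ 0.74 10.56  3.2 ] grip 0.4266662392244544 q7 0.5265965270318506
[ 1.99946325 -0.02549693  0.01567509]
```

>>> drive_tool(turn=[[-0.4, -0.2, -0.1], [-0.4, -0.1, -0.1], [-0.3, 0, -0.1], [-0.3, 0, -0.1], [-0.3, 0, -0.1]], translation=[[-0.0005, -0.0055, 0.0003], [-0.0005, -0.0055, 0.0003], [-0.0005, -0.0055, 0.0003], [-0.0005, -0.0055, 0.0003], [-0.0005, -0.0055, 0.0003]], grip=[255, 255, 255, 255, 255])

```text
t: 20.92
ee_pos: [0.5135, -0.2138, 0.0286]
tool_rot: [0.032, 0.709, -0.022, 0.704]
force: [-0.3, 10.6, 4.0]
grip_width: 0.428
```

```bash
python3 -c "
from h import *
rep(K);print(state()['moment'])
a=read_camera('side')[:,:,::-1]
b=cv2.imread('pics/side0.png')
print(state()['force'])
g=lambda i:cv2.cvtColor(i,cv2.COLOR_BGR2GRAY).astype(np.float32)
# black pad mask centroid & template match
A,Bq=g(a),g(b)
for nm,(r0,r1,c0,c1) in dict(padrod=(372,388,374,392),screw=(375,386,355,368),stop=(385,420,375,425)).items():
    T=cv2.resize(Bq[r0:r1,c0:c1],None,fx=8,fy=8,interpolation=2);S=cv2.resize(A[r0-4:r1+4,c0-4:c1+4],None,fx=8,fy=8,interpolation=2)
    m=cv2.minMaxLoc(cv2.matchTemplate(S,T,cv2.TM_CCOEFF_NORMED));print(nm,m[1],(m[3][0]-32)/8,(m[3][1]-32)/8)
p=proj('side',w(K,[[0,-.07,.03],[0,-.0725,.03]]));print('2.5mm compression =',p[1]-p[0])
"
```

```text
t 20.93 ee [ 0.5135 -0.2138  0.0286] jaw yaw -4.37 tilt [-0.0065  0.0131] local -0.001 -0.0015 F [-0.29 10.59  4.01] grip 0.4281668391661435 q7 0.5387480663116363
[ 1.86800852 -0.06871118 -0.04383014]
[1.21325832 9.82002987 5.07983867]
padrod 0.9733976721763611 -0.125 -0.125
screw 0.6646630764007568 1.75 4.0
stop 0.9981052875518799 0.0 0.0
2.5mm compression = [0.69115037 1.22933759]
```

>>> drive_tool(turn=[[-0.4, -0.2, -0.6], [-0.3, -0.2, -0.4], [0, 0, 0]], translation=[[0.001, 0.004, 0.0005], [0.0005, 0.003, 0.0005], [0, 0, 0]], grip=[255, 255, 255])

```text
t: 21.35
ee_pos: [0.5144, -0.2092, 0.0291]
tool_rot: [0.033, 0.706, -0.035, 0.707]
force: [-0.0, 0.4, -1.9]
grip_width: 0.43
```

```bash
python3 -c "
from h import *
rep(K);print(state()['moment'])
a=read_camera('side')[:,:,::-1]
cv2.imwrite('pics/k2.png',cv2.resize(a[330:400,350:420],None,fx=8,fy=8,interpolation=2))
a=read_camera('top')[:,:,::-1]
cv2.imwrite('pics/k1.png',a)
"
```

```text
t 21.35 ee [ 0.5144 -0.2092  0.0291] jaw yaw -5.49 tilt [ 0.0006 -0.0036] local -0.0006 0.0032 F [-0.    0.39 -1.85] grip 0.42971449743154216 q7 0.510094187672949
[-0.07657308  0.09396586  0.03155247]
```

View pics/k2.png

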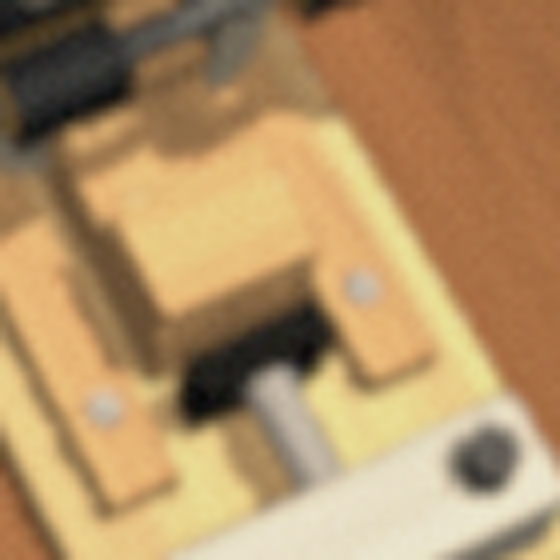

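View pics/k1.png

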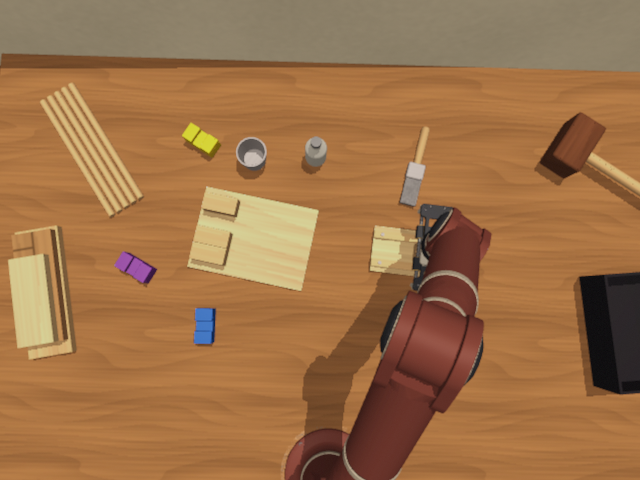

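>>> drive_tool(turn=[[0, 0, 0], [0, 0, 0], [0, 0, 0], [0, 0, 0]], translation=[[0, -0.0015, 0.0002], [0, -0.0015, 0], [0, -0.0015, 0], [0, -0.001, 0]], grip=[255, 255, 255, 255])

```text
t: 21.95
ee_pos: [0.5141, -0.2138, 0.0293]
tool_rot: [0.034, 0.707, -0.034, 0.706]
force: [-0.6, 2.5, 0.3]
grip_width: 0.428
```

>>> drive_tool(turn=[[0, 0, 0]], translation=[[-0.0001, -0.0015, 0]], grip=[255])

```text
t: 22.08
ee_pos: [0.514, -0.2138, 0.0292]
tool_rot: [0.034, 0.707, -0.033, 0.706]
force: [-0.7, 5.2, 1.3]
grip_width: 0.425
```

>>> drive_tool(turn=[[0, 0, 0]], translation=[[-0.0001, -0.0015, 0]], grip=[255])

```text
t: 22.2
ee_pos: [0.514, -0.2138, 0.0292]
tool_rot: [0.035, 0.707, -0.032, 0.706]
force: [0.4, 5.7, 1.6]
grip_width: 0.427
```

```bash
python3 -c "
from h import *
rep(K);print(state()['moment'])"
```

```text
t 22.2 ee [ 0.514  -0.2138  0.0292] jaw yaw -5.4 tilt [-0.0016  0.0041] local -0.0005 -0.0015 F [0.41 5.7  1.56] grip 0.4270205912924719 q7 0.521845578267809
[1.00943127 0.10719348 0.01222207]
```

>>> drive_tool(turn=[[-0.3, 0, 0]], translation=[[-0.0005, -0.005, 0]], grip=[255])

```text
t: 22.32
ee_pos: [0.5138, -0.2139, 0.0292]
tool_rot: [0.034, 0.708, -0.03, 0.705]
force: [1.3, 13.4, 5.2]
grip_width: 0.423
```

>>> drive_tool(turn=[[-0.5, 0, 0]], translation=[[-0.0006, -0.006, 0]], grip=[255])

```text
t: 22.45
ee_pos: [0.5136, -0.2139, 0.0292]
tool_rot: [0.033, 0.708, -0.029, 0.705]
force: [0.0, 13.2, 5.9]
grip_width: 0.427
```

>>> drive_tool(turn=[[-0.5, 0, 0]], translation=[[-0.0006, -0.006, 0]], grip=[255])

```text
t: 22.58
ee_pos: [0.5134, -0.2138, 0.0292]
tool_rot: [0.032, 0.709, -0.028, 0.704]
force: [0.4, 11.2, 5.0]
grip_width: 0.424
```

```bash
python3 -c "
from h import *
rep(K);print(state()['moment'])
a=read_camera('side')[:,:,::-1]
print(state()['force'])
cv2.imwrite('pics/l2.png',cv2.resize(a[330:400,350:420],None,fx=8,fy=8,interpolation=2))"
```

```text
t 22.57 ee [ 0.5134 -0.2138  0.0292] jaw yaw -4.82 tilt [-0.0064  0.006 ] local -0.0011 -0.0015 F [ 0.42 11.17  5.01] grip 0.42369228554055827 q7 0.5278902857133831
[ 2.2904487   0.05228038 -0.05795886]
[ 0.36189712 11.26398648  4.77890982]
```

View pics/l2.png

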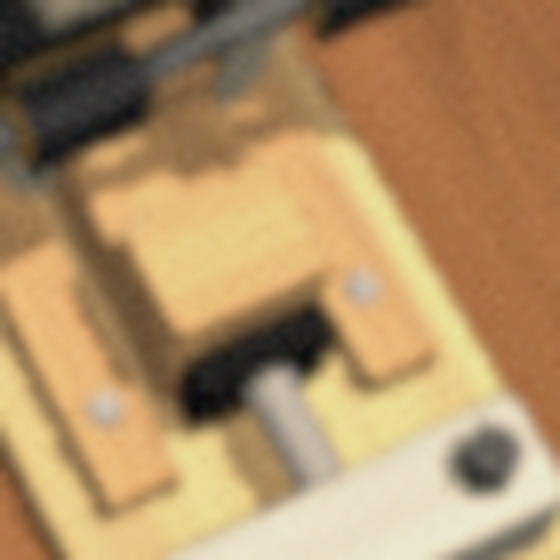

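>>> drive_tool(turn=[[-0.3, -0.3, -0.5], [0, 0, 0], [0, 0, 0]], translation=[[0.0006, 0.002, 0], [0, 0, -0.001], [0, 0, -0.0005]], grip=[255, 255, 255])

```text
t: 23.0
ee_pos: [0.5144, -0.2139, 0.0281]
tool_rot: [0.032, 0.706, -0.034, 0.707]
force: [0.1, 3.6, 7.1]
grip_width: 0.423
```

```bash
python3 -c "
from h import *
rep(K);print(state()['moment'])"
```

```text
t 23.0 ee [ 0.5144 -0.2139  0.0281] jaw yaw -5.35 tilt [ 0.0006 -0.0028] local -0.0001 -0.0015 F [0.1  3.61 7.07] grip 0.4233515362814648 q7 0.5189354062001389
[0.90430792 0.30163764 0.06041021]
```

>>> drive_tool(turn=[[0, 0, 0], [0, 0, 0], [0, 0, 0]], translation=[[0, 0, 0], [0, 0, 0], [0, 0, 0]], grip=[100, 100, 100])

```text
t: 23.38
ee_pos: [0.5145, -0.2181, 0.0284]
tool_rot: [0.031, 0.705, -0.037, 0.707]
force: [0.2, 0.8, 0.8]
grip_width: 0.601
```

```bash
python3 -c "
from h import *
rep(K);print(state()['moment'])
a=read_camera('side')[:,:,::-1]
cv2.imwrite('pics/m2.png',cv2.resize(a[330:400,350:420],None,fx=8,fy=8,interpolation=2))"
```

```text
t 23.38 ee [ 0.5145 -0.2181  0.0284] jaw yaw -5.54 tilt [ 0.0025 -0.0082] local 0.0004 -0.0057 F [0.2  0.85 0.78] grip 0.600832890654723 q7 0.5185714532644343
[-0.08359223  0.12497851 -0.01357944]
```

View pics/m2.png

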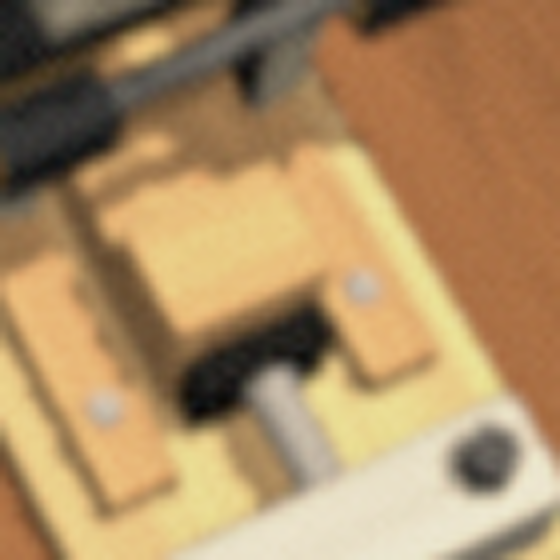

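>>> drive_tool(turn=[[0, 0, 0], [0, 0, 0], [0, 0, 0], [0, 0, 0], [0, 0, 0], [0, 0, 0], [0, 0, 0], [0, 0, 0], [0, 0, 0]], translation=[[0, 0, 0], [0, 0, 0.01], [0, 0, 0.02], [0, 0, 0.03], [0.001, 0.02, 0.01], [0.002, 0.03, 0], [0, 0, 0], [0, 0, 0], [0, 0, 0]], grip=[0, 0, 0, 0, 0, 255, 255, 255, 255])

```text
t: 24.55
ee_pos: [0.5179, -0.1708, 0.1047]
tool_rot: [0.031, 0.703, -0.04, 0.709]
force: [-0.6, 0.3, -0.7]
grip_width: 0.621
```

```bash
python3 -c "
from h import *
rep(K);print(state()['moment'])
a=read_camera('side')[:,:,::-1]
cv2.imwrite('pics/n2.png',cv2.resize(a[270:420,290:440],None,fx=4,fy=4,interpolation=2))"
```

```text
t 24.55 ee [ 0.5179 -0.1708  0.1047] jaw yaw -5.77 tilt [ 0.0071 -0.0123] local -0.0006 0.0417 F [-0.56  0.29 -0.73] grip 0.6208375507991769 q7 0.4051862876189245
[-0.09274717  0.06364171 -0.02494947]
```

View pics/n2.png

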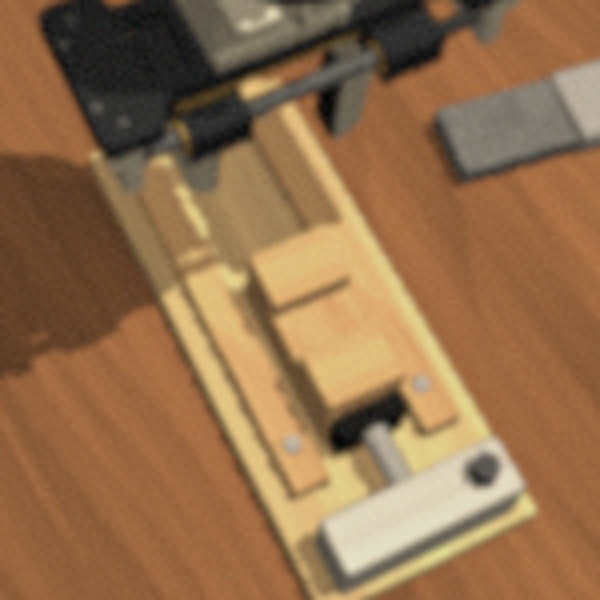

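>>> drive_tool(turn=[[0.6, 0.4, 0.3], [0, 0, 0], [0, 0, 0], [0, 0, 0], [0, 0, 0], [0, 0, 0], [0, 0, 0]], translation=[[0, 0, 0], [0, 0, 0], [0, 0, 0], [0, 0, -0.02], [0, 0, -0.03], [0, 0, -0.015], [0, 0, 0]], grip=[255, 255, 255, 255, 255, 255, 255])

```text
t: 25.48
ee_pos: [0.5183, -0.1734, 0.0383]
tool_rot: [0.034, 0.706, -0.036, 0.707]
force: [1.1, 0.7, -0.0]
grip_width: 0.006
```

```bash
python3 -c "
from h import *
rep(K);print(state()['moment'])"
```

```text
t 25.48 ee [ 0.5183 -0.1734  0.0383] jaw yaw -5.64 tilt [ 0.0012 -0.0027] local -0.0 0.0391 F [ 1.09  0.74 -0.02] grip 0.006331647777760178 q7 0.45137527058908844
[-0.08801007  0.06443088 -0.01967093]
```

Descend a bit more (to about z 0.022) and approach the rear face.

>>> drive_tool(turn=[[0.1, 0, 0.2], [0, 0, 0], [0, 0, 0], [0, 0, 0]], translation=[[0, 0, -0.01], [0, 0, -0.006], [-0.0003, -0.003, 0], [-0.0003, -0.003, 0]], grip=[255, 255, 255, 255])

```text
t: 25.98
ee_pos: [0.5193, -0.1802, 0.0232]
tool_rot: [0.033, 0.705, -0.034, 0.708]
force: [-0.3, 0.1, 0.1]
grip_width: 0.003
```

```bash
python3 -c "
from h import *
rep(K);print(state()['moment'])"
```

```text
t 25.98 ee [ 0.5193 -0.1802  0.0232] jaw yaw -5.4 tilt [ 0.005 -0.002] local 0.0016 0.0325 F [-0.26  0.07  0.06] grip 0.0028268548842219675 q7 0.4724566943367926
[-0.06761631  0.12028962  0.02821607]
```

>>> drive_tool(turn=[[0.1, -0.3, 0], [0, 0, 0], [0, 0, 0]], translation=[[-0.0015, -0.0025, 0], [-0.0003, -0.002, 0], [-0.0002, -0.0015, 0]], grip=[255, 255, 255])

```text
t: 26.35
ee_pos: [0.5172, -0.1864, 0.0238]
tool_rot: [0.034, 0.702, -0.033, 0.71]
force: [-0.5, 2.9, 1.1]
grip_width: 0.002
```

>>> drive_tool(turn=[[0, 0, 0]], translation=[[-0.0002, -0.0015, 0]], grip=[255])

```text
t: 26.48
ee_pos: [0.517, -0.1864, 0.0238]
tool_rot: [0.035, 0.703, -0.032, 0.71]
force: [-0.1, 3.7, 1.6]
grip_width: 0.004
```

>>> drive_tool(turn=[[0, 0, 0]], translation=[[-0.0002, -0.0015, 0]], grip=[255])

```text
t: 26.6
ee_pos: [0.517, -0.1863, 0.0238]
tool_rot: [0.035, 0.703, -0.031, 0.71]
force: [0.1, 4.0, 2.0]
grip_width: 0.003
```

```bash
python3 -c "
from h import *
rep(K);print(state()['moment'])"
```

```text
t 26.6 ee [ 0.517  -0.1863  0.0238] jaw yaw -5.33 tilt [0.0103 0.0052] local -0.0001 0.0262 F [0.09 3.99 1.97] grip 0.003318813636914627 q7 0.49149766616304036
[ 0.76586007  0.05706269 -0.08365256]
```

>>> drive_tool(turn=[[-0.3, 0.5, 0]], translation=[[-0.0004, -0.0035, 0]], grip=[255])

```text
t: 26.72
ee_pos: [0.5163, -0.1864, 0.0236]
tool_rot: [0.034, 0.707, -0.031, 0.706]
force: [-0.6, 8.0, 3.0]
grip_width: 0.005
```

>>> drive_tool(turn=[[-0.3, 0.2, 0]], translation=[[-0.0004, -0.0045, 0]], grip=[255])

```text
t: 26.85
ee_pos: [0.5161, -0.1864, 0.0235]
tool_rot: [0.034, 0.708, -0.029, 0.704]
force: [0.3, 9.9, 3.5]
grip_width: 0.006
```

>>> drive_tool(turn=[[-0.3, 0, 0]], translation=[[-0.0004, -0.0045, 0]], grip=[255])

```text
t: 26.98
ee_pos: [0.516, -0.1863, 0.0235]
tool_rot: [0.033, 0.709, -0.028, 0.704]
force: [0.4, 8.4, 4.3]
grip_width: 0.008
```

```bash
python3 -c "
from h import *
rep(K);print(state()['moment'])"
```

```text
t 26.98 ee [ 0.516  -0.1863  0.0235] jaw yaw -4.92 tilt [-0.0069  0.0072] local -0.0011 0.0261 F [0.44 8.37 4.33] grip 0.00779114646322389 q7 0.4892130426945312
[ 1.66426247  0.02181852 -0.14825666]
```

>>> drive_tool(turn=[[-0.4, -0.2, -0.2], [-0.4, -0.1, -0.1], [-0.4, 0, -0.1], [-0.4, 0, -0.1]], translation=[[-0.0003, -0.005, 0], [-0.0004, -0.005, 0], [-0.0004, -0.005, 0], [-0.0004, -0.005, 0]], grip=[255, 255, 255, 255])

```text
t: 27.48
ee_pos: [0.516, -0.1863, 0.0235]
tool_rot: [0.031, 0.709, -0.027, 0.704]
force: [0.2, 8.5, 4.2]
grip_width: 0.004
```

```bash
python3 -c "
from h import *
rep(K);print(state()['moment'])"
```

```text
t 27.48 ee [ 0.516  -0.1863  0.0235] jaw yaw -4.72 tilt [-0.0067  0.0065] local -0.0011 0.0262 F [0.25 8.48 4.22] grip 0.0042513104708170844 q7 0.49106192516494074
[ 1.77068279 -0.01796343 -0.08755617]
```

>>> drive_tool(turn=[[0, 0, 0], [0, 0, 0], [0, 0, 0], [0, 0, 0], [0, 0, 0], [0, 0, 0], [0, 0, 0]], translation=[[0.0002, 0.002, 0], [0.0007, 0.007, 0], [0, 0.008, 0.01], [0, 0.01, 0.04], [0, 0.05, 0.05], [0, 0.06, 0.03], [0, 0.06, 0]], grip=[255, 255, 255, 255, 255, 255, 255])

```text
t: 28.35
ee_pos: [0.5179, -0.0023, 0.1534]
tool_rot: [0.034, 0.706, -0.036, 0.707]
force: [0.0, 0.7, -0.4]
grip_width: 0.006
```

```bash
python3 -c "
from h import *
rep(K)
a=read_camera('top')[:,:,::-1];cv2.imwrite('pics/o1.png',a)
cv2.imwrite('pics/o1c.png',cv2.resize(a[220:290,362:487],None,fx=6,fy=6,interpolation=2))
a=read_camera('side')[:,:,::-1];cv2.imwrite('pics/o2.png',a)
cv2.imwrite('pics/o2c.png',cv2.resize(a[280:425,305:430],None,fx=4,fy=4,interpolation=2))"
```

```text
t 28.35 ee [ 0.5179 -0.0023  0.1534] jaw yaw -5.63 tilt [ 0.0007 -0.003 ] local -0.0166 0.2095 F [ 0.02  0.71 -0.38] grip 0.005643448554147869 q7 0.08992201651663279
```

View pics/o1c.png

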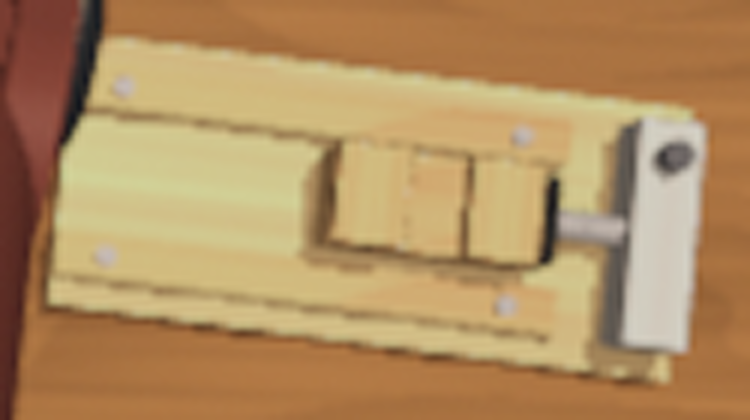

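View pics/o2c.png

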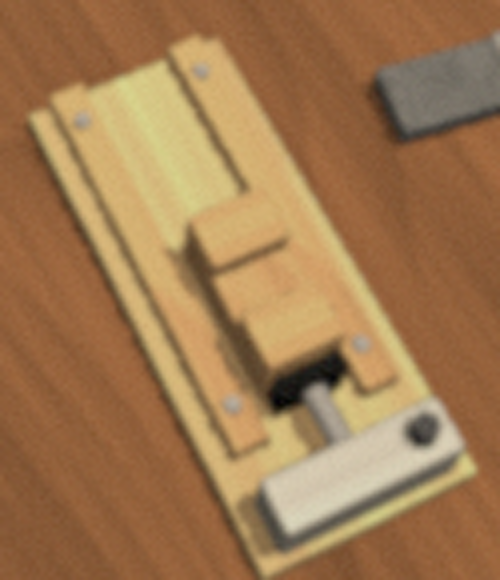

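Run:
```python
from h import *
c,s=np.cos(K[2]),np.sin(K[2])
for u,z in (((551,180),.057),((545,265),.057),((343,143),.057),((331,243),.057)):
    d=ray("top",un(u,362,220,6),z)[:2]-K[:2];print(u,(c*d[0]+s*d[1]).round(4),(-s*d[0]+c*d[1]).round(4))
a=cv2.imread('pics/top0.png').astype(int);b=cv2.imread('pics/o1.png').astype(int)
for n,(x0,y0,x1,y1) in dict(glue=(300,130,332,170),tin=(234,132,270,175),brush=(395,120,435,212)).items():
    print(n,np.abs(a-b)[y0:y1,x0:x1].mean())
cv2.imwrite('pics/p1.png',cv2.resize(b[180:295,180:325].astype(np.uint8),None,fx=5,fy=5,interpolation=2))
```

```text
(551, 180) 0.0142 -0.0649
(545, 265) -0.0189 -0.0656
(343, 143) 0.0186 0.0167
(331, 243) -0.0206 0.0175
glue 5.984895833333334
tin 5.8785529715762275
brush 6.094474637681159
```

View pics/p1.png

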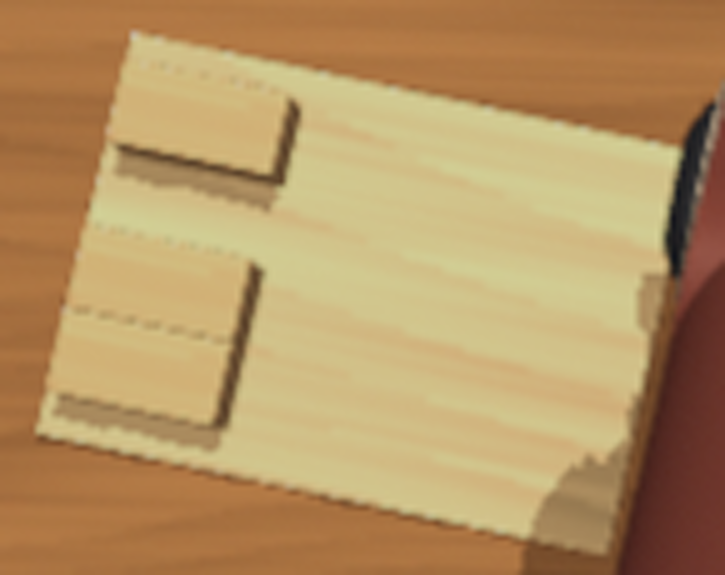

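```bash
python3 -c "
from bench import *
print(finish_job())"
```

```text
the job is handed in; nothing more can be done
None
```

I finished the job and handed it in at about 28.4 s of the 64 s. One check disagreed with the task description: I never saw the rubber pad give.

- **Push:** With closed fingers I pushed the grooved block (board x = +20) endwise out of the row. The gap was about 31 mm, and the push took only about 1 N. In the last picture the three plain blocks are still where they started.
- **Placing:** I gripped the block across its width, laid it in the channel at about y = +61 mm, and released it so that it settled on the floor. Then I gripped it again and slid it to the pad. The contact force came up with the block's front face at about cradle y = -64 mm.
- **Pressing:** I pressed twice in the grip, at about 10 N for about 0.6 s and then about 11 to 13 N for about 0.4 s. After letting go I pressed once more from behind with closed fingers, at about 8 to 10 N for about 1 s. I then backed the arm well clear.
- **Last checks:** The block lies straight in the channel with its front face on the pad (measured at y = -65 mm, within 1 mm), and the gripper is touching nothing. The bottle, brush and tin look unchanged.
- **Disagreement:** By the stated 1 mm per 4 N, the pad should have moved about 2.5 mm at 10 N. The tool position and the pictures showed no movement beyond about 0.3 mm. The force acted on the cradle's centre line and the block stopped at the same place each time, so I take it to be the pad. The forces above are wrist readings, so floor friction may have made the true pad force up to about 3 N lower.

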